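Stand the round-bottomed spice mill in its charging ring and switch the charger on

TASK

The electric spice mill has been left leaning in the clay cup: take it out and stand it upright, black cap up, in the white ring of its charging dock, setting it down gently and letting go. Then, with the mill standing there, slide the dock's little orange switch along its slot all the way to the green-dot end. Do not let the mill fall onto the shelf, and leave the cup standing and the red-capped jars where they are.

Things in the scene. Friction and masses are not known exactly. Their poses are not given: they have to be found in the camera images.
- mill: Loose spice mill, 170 mm long, 0.26 kg, bottom-heavy, round about z. Blue spherical bulb 64 mm across; shoulder tapering to a pale wooden neck (36 mm across, 74 to 130 mm up); black cap 42 mm across, 130 to 170 mm up. Origin: lowest point of the bulb; z along the axis to the cap. Starts leaning about 40 degrees from vertical in the cup: bulb inside, neck on the rim, cap roughly towards the robot.
- mill_bulb (a point): Centre of the mill's spherical bulb, 32 mm from its bottom along its axis.
- mill_cap (a point): Centre of the top face of the mill's black cap, 170 mm from its bottom along its axis.
- cup: Loose terracotta cup without handle, 94 mm outside diameter, 84 mm inside, 70 mm tall, floor 6 mm thick, 0.5 kg. Origin: centre of its underside, z up. The mill's cap leans over the rim towards the cup's own -x.
- dock: Grey dock fixed to the shelf: slab 110 (x) by 220 (y) by 30 mm tall. Origin: centre of underside, z up. At y +55 mm a white ring stands on it: outside 76, inside 52 mm across, rim 50 mm above the shelf, open down to the slab. Sunk in its top at x 0, y -55 mm: switch slot 84 mm long (x), 36 wide (y), 12 deep, black floor. Green dot by the slot's +x end (on), white dot by the -x end (off).
- ring_seat (a point): Where the centre of the mill's bulb lies when seated in the white ring: on the ring's axis, 69 mm above the shelf (19 mm above the rim; the bulb's bottom is then 37 mm above the shelf).
- switch (a joint): Travel in m of the orange switch along the dock's x axis: 0 = off, 0.020 = fully on (end stop, towards the green dot). It has about 1.5 N of friction and no spring: it stays where it is left.
- switch_top (a point): Centre of the top of the orange switch block: 14 mm long (dock x), 32 wide, 11 tall, flush (top 0.5 mm below the dock's top face). At joint 0 it lies at dock x +12, y -55 mm, with 47 mm of free slot behind it (-x side) where a fingertip can go in and push it towards +x.
- jar1: Loose glass jar with a red twist cap, 55 mm in diameter, 90 mm tall; a bystander. Origin: centre of the underside.
- jar2: Another such red-capped jar.
- jar3: Another such red-capped jar.
There are look-alikes about, which are no part of the job. There is more than one size of the mill; the job needs the middle-sized.

How it is judged:
By the outcome, as a careful person would: the job done as asked, in the order asked, and still so for the second after the job is handed in, with the robot touching nothing.
It also fails if it takes over 51 s, if anything falls off the work surface, if the arm or the gripper's body presses on something with over 40 N, if the wrist force passes 120 N, or if a joint passes its speed limit or range.

ROBOT

A 6-joint arm with a two-finger parallel gripper is mounted at the origin on the work surface. World frame = base frame: x ahead of the robot, y to its left, z up, the work surface at z = 0. Lengths are in m, angles in rad, forces in N, time in s.
With the tool pointing down it reaches from about 0.35 to 0.775 m from the base axis. Payload 7.3 kg.
Tool frame: the origin (TCP) lies at the very end of the fingers, on their centre line; the grasp point (between the pads) lies 19 mm behind it (robot.tcp_to_grasp is the distance from the TCP to the grasp point, in m); z points along the fingers, y is the direction in which the jaws open and shut (so a half turn about z gives the same grasp; the last joint's range is limited). The gripper opens to 92 mm and grips with 3 to 60 N. Pads are 19 mm wide; open, the fingers measure 130 mm over their backs; the gripper's body (75 mm by 190 mm) begins 47 mm behind the grasp point.
Start: joints at [1.009, 0.342, 1.524, -0, 1.275, -0.146], TCP at [0.212, 0.48, 0.227] pointing down, gripper open.
Joint ranges: [-2.53, 2.53], [-0.77, 2.02], [0.04, 2.7], [-1, 4.14], [0.28, 2.66], [-3.11, 3.11]. Speed limits (rad/s): [2.57, 2.57, 3.14, 3.14, 3.14, 3.14].

INTERFACE

Orientations are given as [roll, pitch, yaw] about the fixed x, y, z axes, in that order (R = Rz(yaw) Ry(pitch) Rx(roll)).
In Python, from cell import robot gives the robot as it stands.
- The arm moves only by the tool arm_command, never from a script. Its argument "motion" is a list that holds one entry, the list of rows, each a list of 7 numbers: the turn, a rotation vector about the tool's x, y, z in units of 90 degrees (1.0 is 90 degrees), then the shift along the tool's x, y, z in units of 30 cm (1.0 is 30 cm), then the opening, from -1 (shut) to 1 (fully open). In form: [[[wx, wy, wz, tx, ty, tz, grip], ...]]. A call has 1 to 8 rows; each row is the pose to reach, as a shift and turn from the pose commanded when the call began, along the tool's axes at that moment; what a row does not reach only later rows make up. A row lasts 1/10 s, in which the tool goes at most 50 mm and 8.59 degrees, less where a joint would pass 70% of its speed; a pose out of reach is approached as far as the arm can. A call with a number of a shift or a turn outside -1 to 1 is refused whole. A call with a gripper value outside its range is refused whole. The fingers move at their own pace and stop on an object; "grip_force" is the grip in N (left out, the last holds). Time passes only in rows, so rows that repeat a pose let the fingers close. It gives the time, the measured TCP pose, the force and the opening at its end, in the units of the state.
- robot.observe(): the state, without advancing time (a new reading comes with each control period).
- robot.read_camera(name): name is "side" or "top" or "wrist"; returns a dict with "image" (400x640x3 uint8, red, green, blue), "z_map" (400x640 float32, m along the optical axis (not along the pixel's ray), 0 where there is no reading), "fov_y" (degrees; the focal length in pixels is half the picture's height over the tangent of half this angle, whatever the lens; pixels are square), "cx", "cy" (the principal point, pixels), "k1" (the pictures are not rectified: a ray, as slopes to the right and down, at radius r is drawn at 1 + k1 r^2 times it, then the intrinsics apply), "cam_to_world" (4x4, takes a point from camera to world coordinates). Camera axes: x right, y down, z forward; pixel columns grow to the right and rows downward; lengths in m; the calibration is good to about 2 mm. A picture is of the moment at which its call begins.
- robot.hand_in(): hands the job in, once; it reports no verdict.
The state is a dict: "time": time; "qpos": joint angles; "qvel": joint speeds; "joint_efforts": joint torques, N m; "tool_pos": TCP position; "tool_rot": TCP orientation; "contact_force": force on the tool from outside, world axes, zero at the start; "torque": the same for the moment, N m; "opening": finger opening in m.
Only numpy, scipy, OpenCV 4.12 (cv2) and the standard library are available. Lean on these libraries where they do the work, as an engineer would, in place of code of your own. Each camera call takes 0.05 s, during which the arm holds its last target.

## Working session

There is one attempt and no reset: what is moved stays moved. The work goes in short steps, Python scripts to look and compute and a tool call to move; the robot and the scene stay as the last step left them, time stands still between calls to the robot, and variables do not carry over. Pictures are saved under pics/ and viewed, and the job is handed in when it is done.

Besides the shell and the picture viewer there is one more tool, called after ">>>" as name(argument=value, ...), one argument or row to a line, values as JSON. arm_command: Moves the arm, as the interface text tells. Its arguments: {"type":"object","properties":{"motion":{"type":"array"},"grip_force":{"type":"number"}},"required":["motion"]}

```bash
ls; mkdir -p pics
cat > h.py <<'E'
import numpy as np, cv2, sys
sys.path.insert(0,'.')
from cell import robot
def cam(n):
    c=robot.read_camera(n); return c
def K(c):
    h,w=c['image'].shape[:2]; f=h/2/np.tan(np.radians(c['fov_y'])/2); return f
def rays(c,uv):
    uv=np.atleast_2d(np.asarray(uv,float)); f=K(c)
    p=np.stack([(uv[:,0]-c['cx'])/f,(uv[:,1]-c['cy'])/f],1)
    q=p.copy()
    for _ in range(20): q=p/(1+c['k1']*(q**2).sum(1,keepdims=True))
    return np.c_[q,np.ones(len(q))]
def pts(c,uv,z):
    d=rays(c,uv)*np.asarray(z).reshape(-1,1); T=np.asarray(c['cam_to_world']); return d@T[:3,:3].T+T[:3,3]
def plane(c,uv,h):
    T=np.asarray(c['cam_to_world']); d=rays(c,uv)@T[:3,:3].T; o=T[:3,3]
    return o+d*((h-o[2])/d[:,2])[:,None]
def proj(c,P):
    T=np.asarray(c['cam_to_world']); p=(np.atleast_2d(P)-T[:3,3])@T[:3,:3]; q=p[:,:2]/p[:,2:]
    q=q*(1+c['k1']*(q**2).sum(1,keepdims=True)); return q*K(c)+[c['cx'],c['cy']]
def cloud(c):
    v,u=np.mgrid[:400,:640]; return pts(c,np.c_[u.ravel(),v.ravel()],c['z_map'].ravel()).reshape(400,640,3)
def save(c,n): cv2.imwrite('pics/'+n,c['image'][:,:,::-1])
E
python3 - <<'E'
from h import *
import pickle
d={}
for n in ['side','top','wrist']:
    c=cam(n); d[n]=c; save(c,n+'0.png'); print(n,c['fov_y'],c['cx'],c['cy'],c['k1'],np.round(c['cam_to_world'],3).tolist())
pickle.dump(d,open('d0.pkl','wb'))
print(robot.observe())
print([a for a in dir(robot) if a[0]!='_'])
E
```

```text
pics
side 49.995681559561135 324.7013632646296 202.97134796467506 -0.07358253581616572 [[0.954, -0.217, 0.209, 0.228], [-0.301, -0.706, 0.641, -0.756], [0.009, -0.674, -0.738, 0.929], [0.0, 0.0, 0.0, 1.0]]
top 46.5631960974168 322.9787809440938 199.3953650509616 -0.0946184954412069 [[0.029, -0.981, 0.191, 0.264], [-1.0, -0.029, 0.004, -0.046], [0.002, -0.191, -0.982, 1.273], [0.0, 0.0, 0.0, 1.0]]
wrist 62.49459093474003 320.6928341033747 199.3866194729616 -0.03227906889556872 [[0.403, 0.877, 0.262, 0.14], [0.915, -0.386, -0.117, 0.511], [-0.002, 0.287, -0.958, 0.384], [0.0, 0.0, 0.0, 1.0]]
{'time': 0.15, 'qpos': array([ 1.00900218e+00,  3.42511836e-01,  1.52475532e+00, -1.64123337e-05,
        1.27542302e+00, -1.45996573e-01]), 'qvel': array([-0.00068194, -0.00119341, -0.00195328,  0.00110225,  0.00069707,
       -0.00047235]), 'joint_efforts': array([ 1.54754511e-03, -4.31470370e+01, -2.44352621e+01,  7.18884193e-02,
        5.38106239e-02, -1.00974157e-04]), 'tool_pos': array([0.21188212, 0.48002325, 0.22624577]), 'tool_rot': array([-3.14050453e+00, -1.44135470e-04,  2.72579978e+00]), 'contact_force': array([-0.50639091, -0.2813122 ,  1.09099747]), 'torque': array([-0.04340934,  0.00209392,  0.03970877]), 'opening': 0.09194056348142743}
['IKError', 'hand_in', 'observe', 'read_camera', 'tcp_to_grasp']
```

View pics/side0.png

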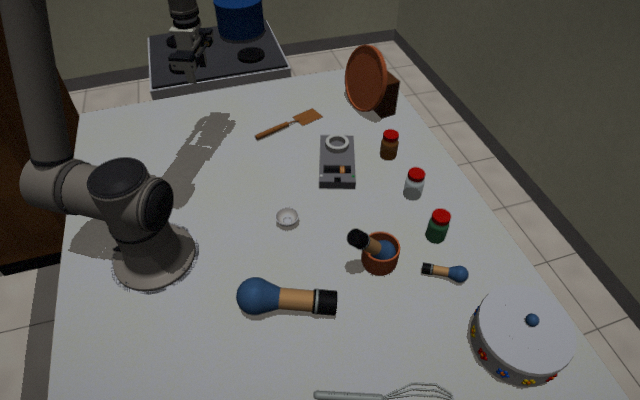

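View pics/top0.png

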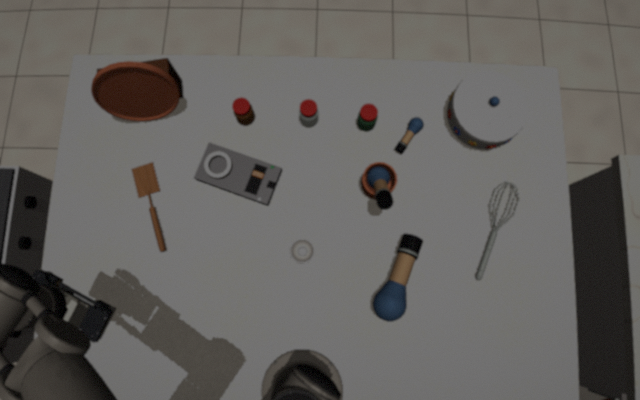

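View pics/wrist0.png

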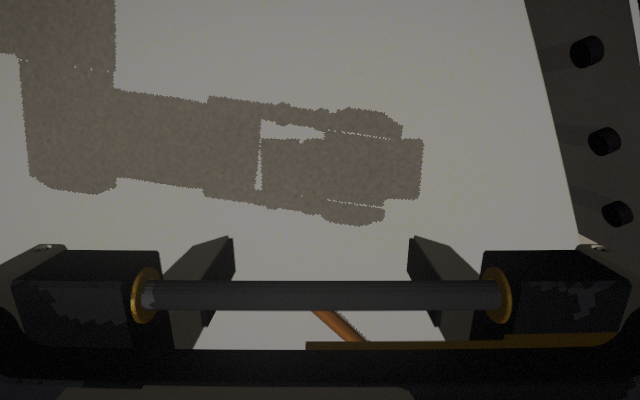

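Candidates for the mill, as top-camera pixels:
- The large one lying at (397,280).
- The small one lying at (408,135).
- The one leaning in the cup at (380,185).

The small white ring at (302,250) is a look-alike for the dock ring at (217,164). By the description I choose the mill in the cup, and I'll check it in a close crop and measure.

Run:
```python
from h import *
import pickle
d=pickle.load(open('d0.pkl','rb'))
t=d['top']['image'][:,:,::-1]; s=d['side']['image'][:,:,::-1]
a=cv2.resize(t[145:225,330:430],(400,320),interpolation=cv2.INTER_CUBIC)
b=cv2.resize(s[220:280,340:415],(400,320),interpolation=cv2.INTER_CUBIC)
e=cv2.resize(t[135:215,185:285],(400,320),interpolation=cv2.INTER_CUBIC)
f=cv2.resize(s[125:195,310:365],(252,320),interpolation=cv2.INTER_CUBIC)
f=cv2.copyMakeBorder(f,0,0,0,148,cv2.BORDER_CONSTANT)
m=np.vstack([np.hstack([a,b]),np.hstack([e,f])]); m=np.clip(m.astype(float)*1.5,0,255).astype(np.uint8)
cv2.imwrite('pics/crop0.png',cv2.resize(m,(750,600)))
for n in ['top','side']:
    c=d[n]; C=cloud(c); I=c['image']; hsv=cv2.cvtColor(I,cv2.COLOR_RGB2HSV)
    # boxes
    B={'top':(345,420,150,215),'side':(340,405,222,278)}[n]
    m=np.zeros((400,640),bool); m[B[2]:B[3],B[0]:B[1]]=1
    H,S,V=[hsv[...,i] for i in range(3)]
    for nm,mm in [('blue',(H>95)&(H<130)&(S>90)),('black',(V<45)),('wood',(H>8)&(H<22)&(S>70)&(V>90)),('terra',(H<9)&(S>120))]:
        q=m&mm; p=C[q]
        v,u=np.nonzero(q)
        print(n,nm,q.sum(),u.min(),u.max(),v.min(),v.max(),u.mean().round(1),v.mean().round(1),np.round(np.median(p,0),4),np.round(p.min(0),3),np.round(p.max(0),3))
```

```text
top blue 258 368 398 150 206 378.0 176.3 [ 0.5695 -0.1842  0.0659] [ 0.264 -0.247  0.026] [ 0.653 -0.046  1.273]
top black 514 362 403 150 208 381.1 187.8 [ 0.5128 -0.1895  0.1253] [ 0.264 -0.263  0.006] [ 0.658 -0.046  1.273]
top wood 40 363 395 162 191 380.0 179.1 [ 0.555  -0.2157  0.0674] [ 0.523 -0.232  0.002] [ 0.604 -0.146  0.074]
top terra 197 362 395 163 206 376.9 179.8 [ 0.5607 -0.1743  0.0515] [ 0.264 -0.232 -0.   ] [ 0.603 -0.046  1.273]
side blue 305 348 395 230 258 382.0 248.5 [ 0.567  -0.2055  0.0672] [ 0.228 -0.756  0.046] [ 0.599 -0.172  0.929]
side black 549 348 397 229 274 365.7 246.6 [ 0.5053 -0.2045  0.1299] [ 0.228 -0.756  0.007] [ 0.605 -0.145  0.929]
side wood 174 368 399 232 261 382.4 246.2 [ 0.5531 -0.2011  0.0724] [ 0.228 -0.756  0.005] [ 0.608 -0.145  0.929]
side terra 282 357 398 233 274 379.8 257.7 [ 0.5524 -0.2187  0.0494] [ 0.228 -0.756  0.007] [ 0.605 -0.146  0.929]
```

View pics/crop0.png

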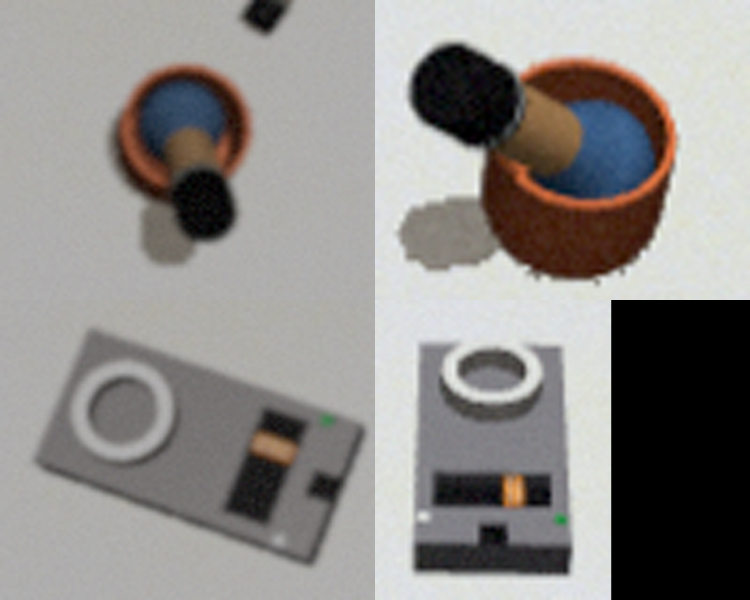

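The crop shows the mid-size mill in the terracotta cup with its bulb inside and black cap towards the robot, top px about (384,200). The dock's orange switch is near the middle of the slot, with the green dot on the far (+x) side. Next I'll measure accurately.

Run:
```python
from h import *
import pickle
from scipy.optimize import least_squares
d=pickle.load(open('d0.pkl','rb'))
np.set_printoptions(precision=4,suppress=True)
def fit(res,x0): return least_squares(res,x0,loss='soft_l1',f_scale=0.002)
P={}
for n in ['top','side']:
    c=d[n]; C=cloud(c); ok=c['z_map']>0; hsv=cv2.cvtColor(c['image'],cv2.COLOR_RGB2HSV); H,S,V=[hsv[...,i].astype(int) for i in range(3)]
    P[n]=(C,ok,H,S,V)
    # table plane
    q=ok&(abs(C[...,2])<0.01)&(C[...,0]>.3)&(C[...,0]<.8)&(abs(C[...,1])<.3); print(n,'table z',np.median(C[q][:,2]))
    reg=ok&(abs(C[...,0]-.55)<.1)&(abs(C[...,1]+.19)<.08)
    b=reg&(H>98)&(H<125)&(S>100)&(C[...,2]>.03)&(C[...,2]<.09)
    b=cv2.erode(b.astype(np.uint8),np.ones((3,3)))>0
    p=C[b]; r=fit(lambda x:np.linalg.norm(p-x,axis=1)-.032,[.57,-.19,.04]); bulb=r.x; print('bulb',b.sum(),bulb,abs(r.fun).mean())
    k=reg&(C[...,2]>.085); p=C[k]
    print('cap pts',k.sum(),p.mean(0),p.min(0),p.max(0))
    # rim
    rim=reg&(abs(C[...,2]-.069)<.004)&((H<10)|(H>172))&(S>110); p=C[rim]
    r=fit(lambda x:np.linalg.norm(p[:,:2]-x,axis=1)-.0445,bulb[:2]); print('cup rim',rim.sum(),r.x,abs(r.fun).mean())
    # cylinder cap fit, given bulb: axis direction unknown, dist to axis .021, cap points
    p=C[k]
    def res(x):
        a=x[:3]/np.linalg.norm(x[:3]); w=p-bulb; s=w@a; dd=np.linalg.norm(w-s[:,None]*a,axis=1)
        side=dd-.021; top=s-.138
        return np.where(s>.138-.003, np.minimum(abs(top),abs(side)),np.abs(side))
    r=fit(res,[-.6,0,.8]); a=r.x/np.linalg.norm(r.x); print('axis',a,'tilt',np.degrees(np.arccos(a[2])),abs(r.fun).mean(),'cap',bulb+.138*a)
    # dock
    dk=ok&(abs(C[...,2]-.03)<.005)&(C[...,0]>.4)&(C[...,0]<.75)&(C[...,1]>-.05)&(C[...,1]<.3)&(S<60)
    dk=cv2.morphologyEx(dk.astype(np.uint8),cv2.MORPH_OPEN,np.ones((3,3)))
    nl,l,st,ce=cv2.connectedComponentsWithStats(dk); i=1+st[1:,4].argmax(); p=C[l==i]
    print('dock',st[i],cv2.minAreaRect((p[:,:2]*1000).astype(np.float32)),np.median(p[:,2]))
    rg=ok&(abs(C[...,2]-.05)<.004)&(C[...,0]>.4)&(C[...,0]<.75)&(C[...,1]>-.05)&(C[...,1]<.35)&(S<60)
    p=C[rg]; r=fit(lambda x:np.linalg.norm(p[:,:2]-x,axis=1)-.032,p.mean(0)[:2]); print('ring',rg.sum(),r.x,abs(r.fun).mean())
    o=(H>5)&(H<22)&(S>110)&(V>90)&ok&(C[...,0]>.4)&(C[...,0]<.75)&(C[...,1]>-.05)&(C[...,1]<.25); 
    v,u=np.nonzero(o); print('orange',o.sum(),u.mean() if len(u) else 0,v.mean() if len(v) else 0, plane(c,[[u.mean(),v.mean()]],.0295), C[o].mean(0))
    g=(H>45)&(H<80)&(S>90)&ok&(abs(C[...,2]-.03)<.01)&(C[...,1]<.15)&(C[...,1]>-.05); v,u=np.nonzero(g); print('green',len(u),plane(c,[[u.mean(),v.mean()]],.03) if len(u) else '')
    rd=((H<6)|(H>174))&(S>180)&ok&(abs(C[...,2]-.085)<.012)&(C[...,0]>.6)
    nl,l,st,ce=cv2.connectedComponentsWithStats(rd.astype(np.uint8))
    for i in range(1,nl):
        if st[i,4]>20: print('jar',ce[i],C[l==i][:,:2].mean(0), C[l==i][:,:2].min(0),C[l==i][:,:2].max(0))
```

```text
top table z -0.00024388605580227818
bulb 141 [ 0.5613 -0.1902  0.042 ] 0.0014766192291244308
cap pts 413 [ 0.5003 -0.1909  0.132 ] [ 0.4653 -0.213   0.0861] [ 0.5503 -0.1724  0.1576]
cup rim 95 [ 0.5582 -0.1889] 0.0011801831417140444
axis [-0.6322 -0.0312  0.7742] tilt 39.266938315741996 0.003959881531461563 cap [ 0.474  -0.1945  0.1488]
dock [ 201  142   61   56 1239] ((582.7955322265625, 222.09556579589844), (173.4114532470703, 112.3313217163086), 72.20270538330078) 0.02965620980668171
ring 306 [0.5918 0.2497] 0.015845013177770054
orange 9 259.22222222222223 174.77777777777777 [[0.5693 0.1366 0.0295]] [0.5691 0.1365 0.0304]
green 3 [[0.5932 0.1034 0.03  ]]
jar [241.195 106.765] [0.7437 0.1883] [0.7239 0.1669] [0.7665 0.2087]
jar [308.0852 108.1477] [0.7443 0.0062] [ 0.7242 -0.0127] [0.7652 0.0255]
jar [368.1753 112.933 ] [ 0.7356 -0.1567] [ 0.7166 -0.1755] [ 0.7593 -0.1347]
side table z 0.0014880283804218908
bulb 164 [ 0.5641 -0.1867  0.0448] 0.0016676866418847548
cap pts 514 [ 0.5024 -0.2009  0.1295] [ 0.4674 -0.2168  0.0851] [ 0.5547 -0.1736  0.1579]
cup rim 133 [ 0.5608 -0.1907] 0.0015042198901633074
axis [-0.6351 -0.0484  0.7709] tilt 39.56383393106079 0.0035452873263131716 cap [ 0.4764 -0.1934  0.1512]
dock [319 139  36  36 667] ((579.0543212890625, 205.75958251953125), (165.16787719726562, 109.63638305664062), 71.19439697265625) 0.03058007005708352
ring 213 [0.594  0.2456] 0.038042746792560624
orange 29 341.7931034482759 169.27586206896552 [[0.5746 0.1425 0.0295]] [0.5741 0.1412 0.0308]
green 6 [[0.5891 0.1058 0.03  ]]
jar [390.3425 135.3904] [0.747  0.1848] [0.7248 0.1615] [0.7733 0.211 ]
jar [415.8162 174.2432] [0.7465 0.0023] [ 0.7245 -0.0207] [0.7727 0.0293]
jar [440.6144 216.7119] [ 0.7386 -0.1621] [ 0.7181 -0.182 ] [ 0.7638 -0.1369]
```

Run:
```python
from h import *
import pickle
from scipy.optimize import least_squares
d=pickle.load(open('d0.pkl','rb'))
np.set_printoptions(precision=4,suppress=True)
for n in ['top','side']:
    c=d[n]; C=cloud(c); ok=c['z_map']>0; hsv=cv2.cvtColor(c['image'],cv2.COLOR_RGB2HSV); H,S,V=[hsv[...,i].astype(int) for i in range(3)]
    near=ok&(C[...,0]>.47)&(C[...,0]<.69)&(C[...,1]>.05)&(C[...,1]<.33)
    top=near&(abs(C[...,2]-.03)<.004)
    m=cv2.morphologyEx(top.astype(np.uint8),cv2.MORPH_CLOSE,np.ones((7,7)))
    cs,_=cv2.findContours(m,cv2.RETR_EXTERNAL,cv2.CHAIN_APPROX_NONE); k=max(cs,key=cv2.contourArea)[:,0,:]
    print(n,'rect',cv2.minAreaRect((plane(c,k,.03)[:,:2]*1000).astype(np.float32)))
    rg=near&(abs(C[...,2]-.05)<.005)
    p=plane(c,np.argwhere(rg)[:,::-1],.05)[:,:2]
    r=least_squares(lambda x:np.maximum(abs(np.linalg.norm(p-x,axis=1)-.032)-.006,0),np.median(p,0),loss='soft_l1',f_scale=.001); print('ring',rg.sum(),r.x,abs(r.fun).mean(),'mean',p.mean(0),p.min(0),p.max(0))
    gx=near&(H>45)&(H<80)&(S>70)
    v,u=np.nonzero(gx); print('green',len(u),plane(c,np.c_[u,v],.03).mean(0))
    o=near&(H>5)&(H<22)&(S>85)&(V>70); v,u=np.nonzero(o); print('orange',len(u),plane(c,np.c_[u,v],.0295).mean(0))
    dk=near&(V<40)&(C[...,2]>.012)&(C[...,2]<.026); v,u=np.nonzero(dk); print('slotfloor',len(u),C[dk].mean(0))
```

```text
top rect ((574.0460205078125, 197.98385620117188), (223.2782440185547, 111.2965087890625), 71.7203598022461)
ring 313 [0.5911 0.2502] 2.0255458092900535e-05 mean [0.5915 0.2503] [0.5546 0.2122] [0.6285 0.288 ]
green 6 [0.5937 0.1025 0.03  ]
orange 63 [0.5714 0.1411 0.0295]
slotfloor 231 [0.5552 0.1497 0.0182]
side rect ((575.9268798828125, 196.5897216796875), (225.44606018066406, 109.99198913574219), 71.71854400634766)
ring 194 [0.5923 0.2473] 0.0003377424974127009 mean [0.5934 0.2473] [0.5555 0.2079] [0.6307 0.2874]
green 6 [0.5892 0.1058 0.03  ]
orange 34 [0.5753 0.1432 0.0295]
slotfloor 244 [0.5531 0.1307 0.02  ]
```

```bash
cat >> h.py <<'E'
from scipy.spatial.transform import Rotation as Ro
np.set_printoptions(precision=4,suppress=True)
def RR(z,y):
    z=np.array(z,float); z/=np.linalg.norm(z); y=np.array(y,float); y-=z*(y@z); y/=np.linalg.norm(y)
    return np.stack([np.cross(y,z),y,z],1)
def state():
    s=robot.observe(); return s,np.array(s['tool_pos']),Ro.from_euler('xyz',s['tool_rot']).as_matrix()
def go(p,R=None,frac=1.):
    s,p0,R0=state(); R=R0 if R is None else R
    w=Ro.from_matrix(R0.T@R).as_rotvec()*frac/(np.pi/2); t=R0.T@(np.array(p)-p0)/.3
    print('cmd',np.round(np.r_[w,t],4),'deg',np.linalg.norm(w)*90,'mm',np.linalg.norm(t)*300)
BULB=np.array([.5627,-.1885,.0425]); A=np.array([-.634,-.040,.773]); A/=np.linalg.norm(A)
RG=RR(-A,[0.06,-1,0]); RD=RR([0,0,-1],[0,-1,0])
DC=np.array([.575,.1973]); DX=np.array([.950,-.312]); DY=np.array([.312,.950]); RING=np.array([.5919,.2490])
E
python3 - <<'E'
from h import *
print(RG); s,p,R=state(); print(R)
go([.36,.32,.28],Ro.from_rotvec([0,0,-np.radians(78)]).as_matrix()@R)
E
```

```text
[[ 0.7712  0.0611  0.6337]
 [ 0.0463 -0.9981  0.04  ]
 [ 0.6349 -0.0015 -0.7726]]
[[-0.9148  0.4039 -0.0006]
 [ 0.4039  0.9148 -0.0009]
 [ 0.0001 -0.0011 -1.    ]]
cmd [-0.0001  0.0009  0.8667 -0.6671 -0.2887 -0.179 ] deg 77.99999999999999 mm 224.57930316796003
```

>>> arm_command(
  motion=[
    [[0, 0, 0.087, -0.08, -0.036, -0.05, 1], [0, 0, 0.19, -0.18, -0.08, -0.1, 1], [0, 0, 0.3, -0.3, -0.13, -0.15, 1], [0, 0, 0.42, -0.42, -0.18, -0.18, 1], [0, 0, 0.54, -0.53, -0.23, -0.18, 1], [0, 0, 0.66, -0.6, -0.26, -0.18, 1], [0, 0, 0.76, -0.65, -0.28, -0.18, 1], [0, 0, 0.86, -0.667, -0.289, -0.18, 1]],
  ],
)

```text
time: 0.95
tool_pos: [0.3611, 0.3188, 0.2805]
tool_rot: [-3.141, 0.0, 1.531]
contact_force: [-0.1, 0.4, -1.6]
opening: 0.0914
```

Run:
```python
from h import *
s,p,R=state(); print(s['time'],p,R,s['qpos'])
go([.42,-.05,.30],RD)
```

```text
0.95 [0.3611 0.3188 0.2805] [[ 0.0399  0.9992 -0.0002]
 [ 0.9992 -0.0399 -0.0005]
 [-0.0005 -0.0002 -1.    ]] [ 0.5642  0.2231  1.5395 -0.0003  1.3795  0.6043]
cmd [ 0.0001  0.0003  0.9746 -1.2206  0.2453 -0.0645] deg 87.71045136235983 mm 374.01587148198087
```

>>> arm_command(
  motion=[
    [[0, 0, 0.095, -0.12, 0.03, -0.01, 1], [0, 0, 0.19, -0.25, 0.06, -0.02, 1], [0, 0, 0.285, -0.38, 0.09, -0.03, 1], [0, 0, 0.38, -0.5, 0.12, -0.04, 1], [0, 0, 0.475, -0.62, 0.15, -0.05, 1], [0, 0, 0.57, -0.74, 0.18, -0.06, 1], [0, 0, 0.665, -0.86, 0.2, -0.06, 1], [0, 0, 0.76, -0.98, 0.22, -0.06, 1]],
  ],
)

```text
time: 1.75
tool_pos: [0.4166, 0.0227, 0.2987]
tool_rot: [-3.142, -0.0, 0.339]
contact_force: [1.1, 0.4, -0.7]
opening: 0.0916
```

Run:
```python
from h import *
s,p,R=state(); print(s['time'],p,s['qpos'])
go(BULB+A*.19,RG)
```

```text
1.75 [0.4166 0.0227 0.2987] [-0.1297  0.0871  1.6547  0.0001  1.3998  1.1019]
cmd [-0.06    0.4352  0.1702 -0.162   0.7164  0.3645] deg 42.40005897468032 mm 245.9816019664838
```

>>> arm_command(
  motion=[
    [[-0.007, 0.05, 0.02, -0.02, 0.09, 0.03, 1], [-0.015, 0.11, 0.043, -0.04, 0.2, 0.07, 1], [-0.024, 0.175, 0.068, -0.07, 0.32, 0.13, 1], [-0.033, 0.24, 0.094, -0.1, 0.44, 0.19, 1], [-0.043, 0.31, 0.12, -0.12, 0.55, 0.25, 1], [-0.052, 0.37, 0.145, -0.145, 0.64, 0.31, 1], [-0.06, 0.42, 0.16, -0.16, 0.69, 0.35, 1], [-0.06, 0.435, 0.17, -0.162, 0.716, 0.3645, 1]],
  ],
)

```text
time: 2.55
tool_pos: [0.4427, -0.1955, 0.1882]
tool_rot: [-3.139, -0.689, 0.062]
contact_force: [0.8, -0.4, 0.4]
opening: 0.0918
```

Run:
```python
from h import *
s,p,R=state(); print(s['time'],p,R,s['qpos'])
go(BULB+A*.098,RG)
import pickle
d={}
for n in ['side','top','wrist']:
    c=cam(n); d[n]=c; save(c,n+'1.png')
pickle.dump(d,open('d1.pkl','wb'))
```

```text
2.55 [ 0.4427 -0.1955  0.1882] [[ 0.7704  0.0639  0.6343]
 [ 0.0479 -0.998   0.0423]
 [ 0.6357 -0.0023 -0.7719]] [-0.9563  0.1229  2.1928  1.0072  0.6971 -0.209 ]
cmd [-0.0015 -0.0007  0.001   0.0008  0.0028  0.303 ] deg 0.17321436832315482 mm 90.90739614987766
```

View pics/wrist1.png

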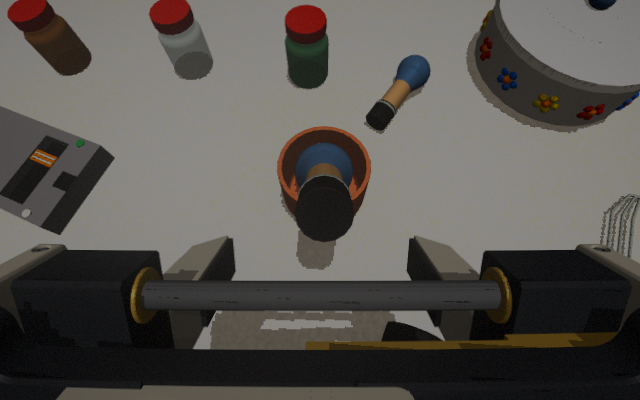

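View pics/side1.png

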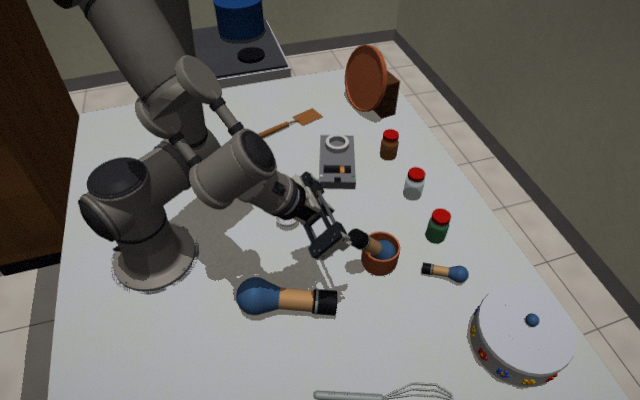

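The wrist view shows the cap, about (325,208), centred between the fingers at (233,250) and (410,250). I'll check that offset in the tool frame.

Run:
```python
from h import *
import pickle
c=pickle.load(open('d1.pkl','rb'))['wrist']; s,p,R=state()
C=cloud(c); L=(C-p)@R
V=c['image'].max(2)
m=np.zeros((400,640),bool); m[178:238,298:352]=1
m&=(V<60)&(c['z_map']>0)&(L[...,2]<.12)&(L[...,2]>.03)
q=L[m]; print(m.sum(),q.min(0),q.max(0),q.mean(0))
f=q[q[:,2]<np.percentile(q[:,2],2)+.006]; print('top face',len(f),f.mean(0),f.min(0),f.max(0))
for z0,z1 in [(.055,.065),(.065,.075),(.075,.085),(.085,.095)]:
    g=q[(q[:,2]>z0)&(q[:,2]<z1)]
    if len(g): print(z0,len(g),np.percentile(g[:,1],[1,99]),g[:,0].max())
# bulb in the tool frame
hsv=cv2.cvtColor(c['image'],cv2.COLOR_RGB2HSV); b=(hsv[...,0]>98)&(hsv[...,0]<125)&(hsv[...,1]>90); b[:, :290]=0; b[:,360:]=0; b[:140]=0; b[200:]=0
from scipy.optimize import least_squares
P=L[b&(c['z_map']>0)]; r=least_squares(lambda x:np.linalg.norm(P-x,axis=1)-.032,[0,0,.19],loss='soft_l1',f_scale=.002); print('bulb tool',len(P),r.x,abs(r.fun).mean(), R@r.x+p)
```

```text
2870 [-0.0176 -0.0155  0.0559] [0.021  0.0242 0.0941] [0.0038 0.0036 0.0608]
top face 2465 [0.0016 0.0036 0.0584] [-0.0176 -0.0148  0.0559] [0.0208 0.0225 0.063 ]
0.055 2505 [-0.0144  0.0218] 0.02079027987958813
0.065 164 [-0.0147  0.0221] 0.020926051252790828
0.075 149 [-0.0153  0.022 ] 0.02095085845389204
0.085 52 [-0.0144  0.0235] 0.01972726847112991
bulb tool 1148 [-0.0023  0.0036  0.1857] 0.0016482835209431948 [ 0.5587 -0.1901  0.0432]
```

>>> arm_command(
  motion=[
    [[0, 0, 0, 0, 0.005, 0.03, 1], [0, 0, 0, 0, 0.011, 0.07, 1], [0, 0, 0, 0, 0.011, 0.12, 1], [0, 0, 0, 0, 0.011, 0.17, 1], [0, 0, 0, 0, 0.011, 0.22, 1], [0, 0, 0, 0, 0.011, 0.27, 1], [0, 0, 0, 0, 0.011, 0.305, 1], [0, 0, 0, 0, 0.011, 0.318, 1]],
  ],
)

```text
time: 3.5
tool_pos: [0.5056, -0.1921, 0.1153]
tool_rot: [-3.14, -0.687, 0.07]
contact_force: [0.0, -0.1, -0.0]
opening: 0.0919
```

>>> arm_command(
  motion=[
    [[0, 0, 0, 0, 0, 0, 0.3], [0, 0, 0, 0, 0, 0, 0.1], [0, 0, 0, 0, 0, 0, -0.1], [0, 0, 0, 0, 0, 0, -0.3], [0, 0, 0, 0, 0, 0, -0.6], [0, 0, 0, 0, 0, 0, -1], [0, 0, 0, 0, 0, 0, -1], [0, 0, 0, 0, 0, 0, -1]],
  ],
  grip_force=25,
)

```text
time: 4.3
tool_pos: [0.5043, -0.1937, 0.1157]
tool_rot: [-3.14, -0.688, 0.066]
contact_force: [-1.3, -0.6, 1.4]
opening: 0.0416
```

Run:
```python
from h import *
s,p,R=state(); print(s['time'],p,s['opening'],s['contact_force'],s['torque'])
for n in ['wrist','side']: save(cam(n),n+'2.png')
```

```text
4.3 [ 0.5043 -0.1937  0.1157] 0.041593584014562604 [-1.3358 -0.5867  1.4003] [-0.1844  0.4811 -0.1343]
```

View pics/wrist2.png

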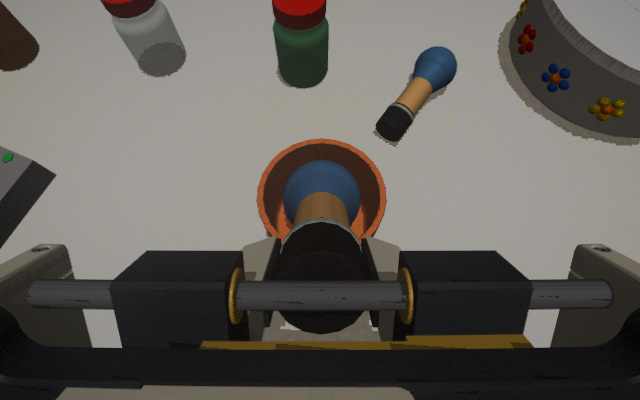

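>>> arm_command(
  motion=[
    [[0, 0, 0, 0.01, 0, -0.0125, -1], [0, 0, 0, 0.03, 0, -0.037, -1], [0, 0, 0, 0.06, 0, -0.073, -1], [0, 0, 0, 0.095, 0, -0.115, -1], [0, 0, 0, 0.135, 0, -0.163, -1], [0, 0, 0, 0.175, 0, -0.212, -1], [0, 0, 0, 0.215, 0, -0.26, -1], [0, 0, 0, 0.25, 0, -0.303, -1]],
  ],
)

```text
time: 5.2
tool_pos: [0.5041, -0.1932, 0.234]
tool_rot: [-3.139, -0.686, 0.067]
contact_force: [1.1, 0.0, -2.7]
opening: 0.0415
```

Run:
```python
from h import *
s,p,R=state(); print(s['time'],p,s['opening'],s['contact_force'],s['torque'],s['qpos'])
go(p+[0,0.12,.08],RD)
for n in ['side']: save(cam(n),n+'3.png')
```

```text
5.2 [ 0.5041 -0.1932  0.234 ] 0.04153505842222745 [ 1.1095  0.0415 -2.6994] [-0.077   0.9423  0.0136] [-0.8096  0.1293  2.0143  0.8473  0.7095  0.1119]
cmd [-0.0159 -0.4367  0.0412  0.1896 -0.3995 -0.1885] deg 39.501833715715286 mm 144.2220510185596
```

View pics/side3.png

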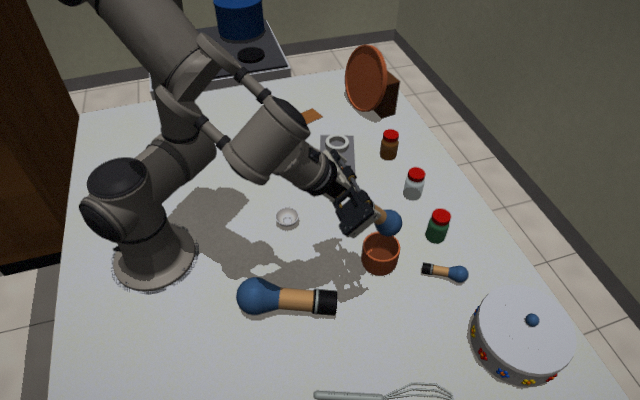

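>>> arm_command(
  motion=[
    [[-0.001, -0.04, 0.004, 0.015, -0.03, -0.015, -1], [-0.003, -0.095, 0.009, 0.04, -0.08, -0.04, -1], [-0.006, -0.16, 0.015, 0.07, -0.14, -0.07, -1], [-0.008, -0.225, 0.021, 0.1, -0.21, -0.1, -1], [-0.01, -0.29, 0.027, 0.13, -0.28, -0.13, -1], [-0.013, -0.355, 0.033, 0.155, -0.34, -0.155, -1], [-0.015, -0.41, 0.039, 0.175, -0.38, -0.175, -1], [-0.016, -0.437, 0.041, 0.19, -0.4, -0.189, -1]],
  ],
)

```text
time: 6.05
tool_pos: [0.505, -0.0719, 0.3134]
tool_rot: [3.141, 0.003, 0.002]
contact_force: [1.0, 0.2, -2.8]
opening: 0.0418
```

Run:
```python
from h import *
s,p,R=state(); print(s['time'],p,s['opening'],s['contact_force'],s['qpos'])
go([.585,.18,.29],RD)
```

```text
6.05 [ 0.505  -0.0719  0.3134] 0.04180973972722049 [ 0.9702  0.2481 -2.8007] [-0.2911  0.2624  1.3982 -0.001   1.4838  1.2782]
cmd [ 0.0001  0.0018  0.001   0.2684 -0.8392  0.077 ] deg 0.18792728485647953 mm 265.33461384375073
```

>>> arm_command(
  motion=[
    [[0, 0, 0, 0.015, -0.04, 0, -1], [0, 0, 0, 0.05, -0.14, 0, -1], [0, 0, 0, 0.09, -0.28, 0.01, -1], [0, 0, 0, 0.135, -0.43, 0.02, -1], [0, 0, 0, 0.18, -0.58, 0.03, -1], [0, 0, 0, 0.225, -0.71, 0.04, -1], [0, 0, 0, 0.255, -0.8, 0.05, -1], [0, 0, 0, 0.268, -0.84, 0.06, -1]],
  ],
)

```text
time: 6.85
tool_pos: [0.5847, 0.1815, 0.2939]
tool_rot: [-3.141, 0.0, 0.003]
contact_force: [0.9, -1.9, -1.5]
opening: 0.0415
```

Run:
```python
from h import *
import pickle
s,p,R=state(); print(s['time'],p,s['opening'],s['contact_force'],s['qpos'])
d={}
for n in ['wrist','side','top']: d[n]=cam(n); save(d[n],n+'4.png')
pickle.dump(d,open('d4.pkl','wb'))
```

```text
6.85 [0.5847 0.1815 0.2939] 0.041545666880672766 [ 0.8676 -1.9173 -1.4988] [0.1754 0.4718 1.1394 0.0007 1.5306 1.7436]
```

View pics/wrist4.png

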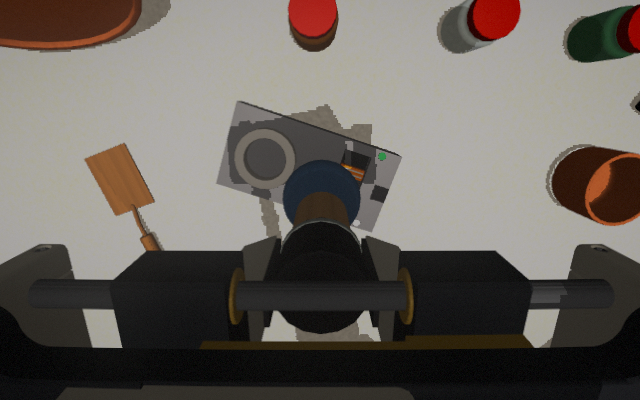

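View pics/side4.png

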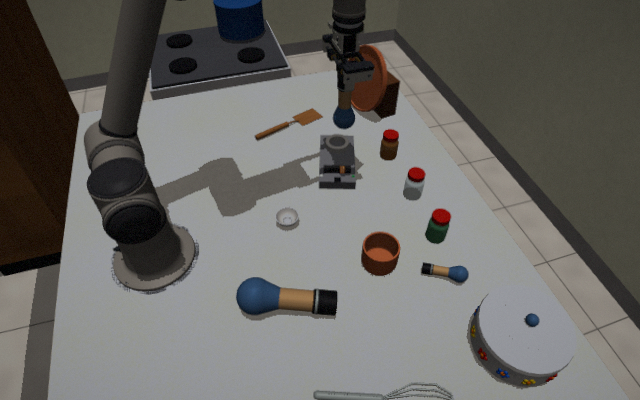

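The mill hangs under the gripper: bulb at wrist px (320,195) and ring at (265,157). I'll measure both in this view, and the bulb in the side view as well.

Run:
```python
from h import *
import pickle
from scipy.optimize import least_squares
d=pickle.load(open('d4.pkl','rb')); s,p,R=state()
for n in ['wrist','side','top']:
    c=d[n]; C=cloud(c); ok=c['z_map']>0; hsv=cv2.cvtColor(c['image'],cv2.COLOR_RGB2HSV); H,S,V=[hsv[...,i].astype(int) for i in range(3)]
    near=ok&(np.linalg.norm(C-[p[0],p[1],p[2]-.1],axis=2)<.06)&(H>95)&(H<128)&(S>80)
    q=C[near]
    if len(q)>20:
        r=least_squares(lambda x:np.linalg.norm(q-x,axis=1)-.032,p-[0,0,.1],loss='soft_l1',f_scale=.002); print(n,'bulb',len(q),r.x,'rel tcp',r.x-p,abs(r.fun).mean())
        wd=ok&(H>8)&(H<22)&(S>60)&(C[...,2]<p[2]+.01)&(np.linalg.norm(C[...,:2]-p[:2],axis=2)<.05)&(C[...,2]>p[2]-.07); w=C[wd]
        if len(w)>20:
            def f(x):
                a=np.array([x[0],x[1],1]);a/=np.linalg.norm(a); e=w-r.x; t=e@a; return np.linalg.norm(e-t[:,None]*a,axis=1)-.018
            hi=(w-r.x)[:,2]>.045; w=w[hi]
            if len(w)>20: g=least_squares(f,[0,0],loss='soft_l1',f_scale=.002); print('neck axis tilt deg',np.degrees(np.arctan(g.x)),len(w),abs(g.fun).mean())
    nr=ok&(C[...,0]>.5)&(C[...,0]<.68)&(C[...,1]>.17)&(C[...,1]<.33)
    rg=nr&(abs(C[...,2]-.05)<.006)&(S<60)
    if rg.sum()>30:
        P=plane(c,np.argwhere(rg)[:,::-1],.05)[:,:2]
        r2=least_squares(lambda x:np.maximum(abs(np.linalg.norm(P-x,axis=1)-.032)-.006,0),[.592,.249],loss='soft_l1',f_scale=.001); print(n,'ring',len(P),r2.x,r2.x-p[:2],P.mean(0),abs(r2.fun).mean(), np.median(C[rg][:,2]))
```

```text
wrist bulb 2510 [0.5813 0.1808 0.2021] rel tcp [-0.0032  0.0024 -0.0924] 0.0017971582221316196
neck axis tilt deg [2.1513 0.0338] 993 0.00041993562178858223
wrist ring 1608 [0.5924 0.25  ] [0.008  0.0716] [0.5931 0.2505] 1.6705886815293854e-05 0.049500446294585526
side bulb 338 [0.5868 0.1824 0.1994] rel tcp [ 0.0024  0.0039 -0.0951] 0.002343190990463748
neck axis tilt deg [-0.5113 -0.4977] 177 0.001259160562043052
side ring 203 [0.5922 0.2468] [0.0077 0.0684] [0.5925 0.2461] 0.00042172030971999677 0.04999587338501066
top bulb 142 [0.5856 0.1827 0.2036] rel tcp [ 0.0011  0.0043 -0.0909] 0.0016033341978692296
```

Run:
```python
from h import *
s,p,R=state(); print(p)
go([.592,.2485,.20],RD)
```

```text
[0.5845 0.1784 0.2945]
cmd [ 0.0007  0.0005  0.0005  0.0255 -0.2339  0.3148] deg 0.08797501378102521 mm 117.90069485311355
```

>>> arm_command(
  motion=[
    [[0, 0, 0, 0.002, -0.025, 0.02, -1], [0, 0, 0, 0.006, -0.07, 0.06, -1], [0, 0, 0, 0.012, -0.13, 0.12, -1], [0, 0, 0, 0.018, -0.18, 0.18, -1], [0, 0, 0, 0.023, -0.215, 0.24, -1], [0, 0, 0, 0.025, -0.229, 0.285, -1], [0, 0, 0, 0.025, -0.229, 0.305, -1], [0, 0, 0, 0.025, -0.229, 0.315, -1]],
  ],
)

```text
time: 7.8
tool_pos: [0.5924, 0.2467, 0.2003]
tool_rot: [3.141, -0.0, -0.001]
contact_force: [0.8, 0.7, -1.8]
opening: 0.0416
```

>>> arm_command(
  motion=[
    [[0, 0, 0, 0, 0, 0, -1], [0, 0, 0, 0, 0, 0, -1], [0, 0, 0, 0, 0, 0, -1]],
  ],
)

```text
time: 8.1
tool_pos: [0.593, 0.2469, 0.202]
tool_rot: [3.141, -0.003, -0.001]
contact_force: [0.1, 0.5, -2.3]
opening: 0.0413
```

Run:
```python
from h import *
import pickle
from scipy.optimize import least_squares
s,p,R=state(); print(s['time'],p,s['contact_force'])
d={}
for n in ['wrist','side','top']: d[n]=cam(n); save(d[n],n+'5.png')
pickle.dump(d,open('d5.pkl','wb'))
for n in ['wrist','side','top']:
    c=d[n]; C=cloud(c); ok=c['z_map']>0; hsv=cv2.cvtColor(c['image'],cv2.COLOR_RGB2HSV); H,S,V=[hsv[...,i].astype(int) for i in range(3)]
    near=ok&(np.linalg.norm(C-[p[0],p[1],p[2]-.1],axis=2)<.06)&(H>95)&(H<128)&(S>80)
    q=C[near]; T=np.array(c['cam_to_world'])
    r=least_squares(lambda x:np.linalg.norm(q-x,axis=1)-.032,p-[0,0,.1],loss='soft_l1',f_scale=.002); print(n,'bulb',len(q),r.x,'rel tcp',r.x-p,abs(r.fun).mean())
    # silhouette: contour rays tangent to sphere
    cs,_=cv2.findContours(near.astype(np.uint8),cv2.RETR_EXTERNAL,cv2.CHAIN_APPROX_NONE); k=max(cs,key=cv2.contourArea)[:,0,:]
    dr=rays(c,k)@T[:3,:3].T; dr/=np.linalg.norm(dr,axis=1,keepdims=True)
    o=T[:3,3]
    z=r.x[2]
    def f(x):
        e=x-o; t=dr@e; return np.linalg.norm(e-t[:,None]*dr,axis=1)-.0315
    g=least_squares(lambda x:np.r_[f(x)],r.x,loss='soft_l1',f_scale=.0007); print('  silh',g.x,g.x-p,abs(g.fun).mean(), 'px box',k.min(0),k.max(0))
    print('  proj of ring seat axis',proj(c,[[.592,.2485,.05]]), proj(c,[r.x]))
    nr=ok&(C[...,0]>.54)&(C[...,0]<.65)&(C[...,1]>.19)&(C[...,1]<.31)
    rg=nr&(abs(C[...,2]-.05)<.006)&(S<70)
    if rg.sum()>30:
        P=plane(c,np.argwhere(rg)[:,::-1],.05)[:,:2]
        r2=least_squares(lambda x:np.maximum(abs(np.linalg.norm(P-x,axis=1)-.032)-.006,0),[.592,.249],loss='soft_l1',f_scale=.001); print('  ring',len(P),r2.x,'ring-bulb',r2.x-r.x[:2],r2.x-g.x[:2],abs(r2.fun).mean())
t=d['wrist']['image'][100:300,180:480,::-1]; u=d['side']['image'][90:200,290:400,::-1]
cv2.imwrite('pics/crop5.png',np.hstack([cv2.resize(t,(450,300)),cv2.resize(u,(300,300))]))
```

```text
8.1 [0.593  0.2469 0.202 ] [ 0.0624  0.4728 -2.2739]
wrist bulb 2529 [0.5898 0.2461 0.1102] rel tcp [-0.0032 -0.0008 -0.0918] 0.001804493136063901
  silh [0.5903 0.2455 0.091 ] [-0.0027 -0.0014 -0.111 ] 0.004861814992572546 px box [284 160] [359 223]
  proj of ring seat axis [[318.3987 184.7631]] [[320.906  205.9177]]
  ring 1111 [0.5922 0.2504] ring-bulb [0.0024 0.0043] [0.0019 0.0049] 1.7024271286731315e-06
side bulb 279 [0.5953 0.2473 0.1083] rel tcp [ 0.0023  0.0003 -0.0937] 0.0022726882800754127
  silh [0.6371 0.3588 0.0087] [ 0.044   0.1118 -0.1933] 0.001936243248921152 px box [329 120] [347 138]
  proj of ring seat axis [[336.3408 141.7813]] [[338.0064 127.2016]]
  ring 149 [0.592  0.2469] ring-bulb [-0.0033 -0.0003] [-0.045  -0.1119] 0.0002795038556559918
top bulb 171 [0.5947 0.2495 0.1092] rel tcp [ 0.0017  0.0026 -0.0928] 0.0016138381596361461
  silh [ 0.2809 -0.0215  1.2839] [-0.3121 -0.2685  1.0819] 5.735177442655245e-07 px box [211 151] [225 169]
  proj of ring seat axis [[218.0486 163.789 ]] [[212.8138 156.7794]]
  ring 140 [0.5912 0.2494] ring-bulb [-0.0034 -0.0001] [0.3103 0.271 ] 3.506577215538997e-05
```

View pics/crop5.png

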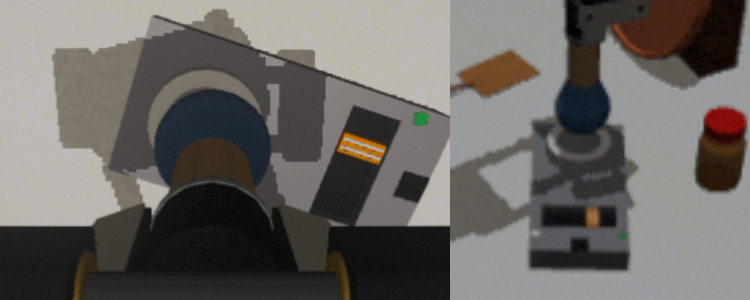

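>>> arm_command(
  motion=[
    [[0, 0, 0, -0.001, -0.003, 0.015, -1], [0, 0, 0, -0.001, -0.003, 0.04, -1], [0, 0, 0, -0.001, -0.003, 0.06, -1], [0, 0, 0, -0.001, -0.003, 0.08, -1], [0, 0, 0, -0.001, -0.003, 0.09, -1], [0, 0, 0, -0.001, -0.003, 0.096, -1], [0, 0, 0, -0.001, -0.003, 0.1, -1], [0, 0, 0, -0.001, -0.003, 0.1, -1]],
  ],
)

```text
time: 9.05
tool_pos: [0.5925, 0.2488, 0.1721]
tool_rot: [-3.141, -0.002, 0.0]
contact_force: [-2.1, 2.5, 4.8]
opening: 0.0419
```

>>> arm_command(
  motion=[
    [[0, 0, 0, 0, 0, 0.003, -1], [0, 0, 0, 0, 0, 0.007, -1], [0, 0, 0, 0, 0, 0.01, -1], [0, 0, 0, 0, 0, 0.01, -1]],
  ],
)

```text
time: 9.45
tool_pos: [0.593, 0.2494, 0.1708]
tool_rot: [-3.139, -0.005, 0.0]
contact_force: [-2.5, 3.7, 12.2]
opening: 0.0415
```

>>> arm_command(
  motion=[
    [[0, 0, 0, 0, 0, -0.01, -1], [0, 0, 0, -0.003, -0.004, -0.01, -1], [0, 0, 0, -0.006, -0.008, -0.01, -1], [0, 0, 0, -0.006, -0.008, -0.01, -1], [0, 0, 0, -0.006, -0.008, -0.01, -1]],
  ],
)

```text
time: 9.95
tool_pos: [0.5908, 0.2504, 0.1709]
tool_rot: [3.141, -0.001, -0.0]
contact_force: [2.2, 1.2, 0.5]
opening: 0.0412
```

Run:
```python
from h import *
import pickle
from scipy.optimize import least_squares
s,p,R=state(); print(s['time'],p,s['contact_force'],s['torque'])
d={}
for n in ['wrist','side','top']: d[n]=cam(n)
for n in ['wrist','side','top']:
    c=d[n]; C=cloud(c); ok=c['z_map']>0; hsv=cv2.cvtColor(c['image'],cv2.COLOR_RGB2HSV); H,S,V=[hsv[...,i].astype(int) for i in range(3)]
    near=ok&(np.linalg.norm(C-[p[0],p[1],p[2]-.1],axis=2)<.06)&(H>95)&(H<128)&(S>80)
    q=C[near]
    r=least_squares(lambda x:np.linalg.norm(q-x,axis=1)-.032,p-[0,0,.1],loss='soft_l1',f_scale=.002); print(n,'bulb',len(q),r.x,'rel tcp',r.x-p,abs(r.fun).mean())
    nr=ok&(C[...,0]>.54)&(C[...,0]<.65)&(C[...,1]>.19)&(C[...,1]<.31)
    rg=nr&(abs(C[...,2]-.05)<.006)&(S<70)
    if rg.sum()>30:
        P=plane(c,np.argwhere(rg)[:,::-1],.05)[:,:2]
        r2=least_squares(lambda x:np.maximum(abs(np.linalg.norm(P-x,axis=1)-.032)-.006,0),[.592,.249],loss='soft_l1',f_scale=.001); print('  ring',len(P),r2.x,'ring-bulb',r2.x-r.x[:2],abs(r2.fun).mean())
t=d['wrist']['image'][100:300,180:480,::-1]; u=d['side']['image'][100:180,300:380,::-1]
cv2.imwrite('pics/crop6.png',np.hstack([cv2.resize(t,(450,300)),cv2.resize(u,(300,300))]))
```

```text
9.95 [0.5908 0.2504 0.1709] [2.159  1.2348 0.5226] [ 0.2791 -0.2557  0.0435]
wrist bulb 2568 [0.5879 0.2496 0.0791] rel tcp [-0.0029 -0.0008 -0.0917] 0.0018056189971493808
  ring 1225 [0.5926 0.2502] ring-bulb [0.0047 0.0006] 0.0
side bulb 265 [0.5936 0.2505 0.0778] rel tcp [ 0.0028  0.0001 -0.0931] 0.00240832329865836
  ring 128 [0.5926 0.248 ] ring-bulb [-0.001  -0.0024] 0.0006501507347364373
top bulb 146 [0.5933 0.253  0.0797] rel tcp [ 0.0025  0.0026 -0.0911] 0.0015726381788786887
  ring 116 [0.5899 0.2493] ring-bulb [-0.0034 -0.0036] 0.0
```

View pics/crop6.png

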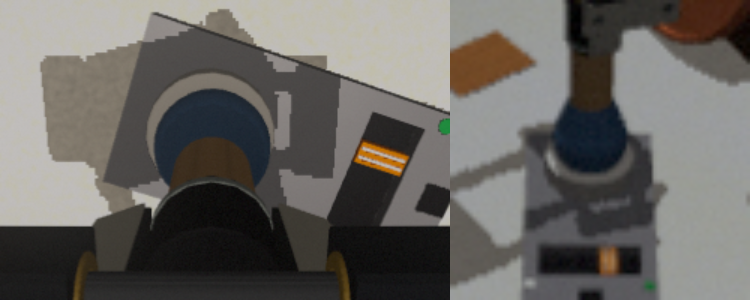

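>>> arm_command(
  motion=[
    [[0, 0, 0, 0.003, 0, 0.003, -1], [0, 0, 0, 0.003, 0, 0.005, -1], [0, 0, 0, 0.003, 0, 0.005, -1], [0, 0, 0, 0.003, 0, 0.005, -1]],
  ],
)

```text
time: 10.5
tool_pos: [0.5916, 0.2507, 0.17]
tool_rot: [3.142, -0.002, -0.0]
contact_force: [1.6, 1.5, 5.7]
opening: 0.0414
```

>>> arm_command(
  motion=[
    [[0, 0, 0, 0.002, -0.003, 0, -1], [0, 0, 0, 0.003, -0.004, 0.003, -1], [0, 0, 0, 0.003, -0.004, 0.003, -1], [0, 0, 0, 0.003, -0.004, 0.003, -1]],
  ],
)

```text
time: 10.9
tool_pos: [0.5923, 0.2514, 0.1694]
tool_rot: [3.141, -0.001, -0.0]
contact_force: [-1.6, 0.9, 8.9]
opening: 0.0418
```

>>> arm_command(
  motion=[
    [[0, 0, 0, -0.001, -0.001, -0.004, -1], [0, 0, 0, -0.001, -0.001, -0.007, -1], [0, 0, 0, -0.001, -0.001, -0.007, -1]],
  ],
  grip_force=10,
)

```text
time: 11.2
tool_pos: [0.5917, 0.2516, 0.1698]
tool_rot: [3.14, 0.001, -0.0]
contact_force: [2.1, -0.5, -0.9]
opening: 0.0416
```

>>> arm_command(
  motion=[
    [[0, 0, 0, 0, 0, 0, -0.08], [0, 0, 0, 0, 0, 0, -0.05], [0, 0, 0, 0, 0, 0, -0.02], [0, 0, 0, 0, 0, 0, 0], [0, 0, 0, 0, 0, 0, 0.05]],
  ],
)

```text
time: 11.7
tool_pos: [0.592, 0.252, 0.1708]
tool_rot: [3.141, -0.001, -0.0]
contact_force: [0.2, 0.2, 0.7]
opening: 0.0476
```

Run:
```python
from h import *
s,p,R=state(); print(s['time'],p,s['contact_force'],s['opening'])
d={}
for n in ['wrist','side','top']: d[n]=cam(n)
t=d['wrist']['image'][100:300,180:480,::-1]; u=d['side']['image'][80:180,290:390,::-1]
cv2.imwrite('pics/crop7.png',np.hstack([cv2.resize(t,(450,300)),cv2.resize(u,(300,300))]))
```

```text
11.7 [0.592  0.252  0.1708] [0.2131 0.1621 0.7341] 0.04756379659819897
```

View pics/crop7.png

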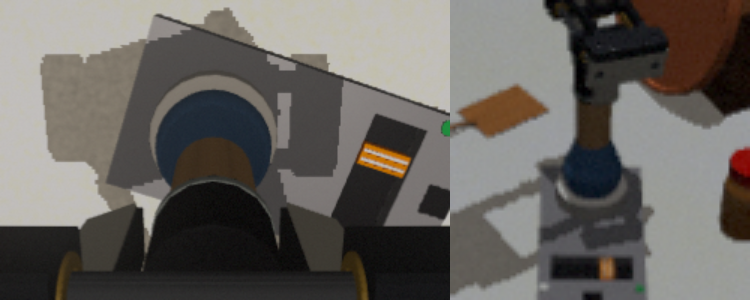

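The mill stands in the ring on its own, with the fingers 3 mm clear on each side and wrist force about 0. I'll open fully and check before rising.

>>> arm_command(
  motion=[
    [[0, 0, 0, 0, 0, 0, 0.3], [0, 0, 0, 0, 0, 0, 0.6], [0, 0, 0, 0, 0, 0, 1], [0, 0, 0, 0, 0, 0, 1], [0, 0, 0, 0, 0, 0, 1]],
  ],
)

```text
time: 12.35
tool_pos: [0.592, 0.252, 0.1707]
tool_rot: [3.141, -0.001, -0.0]
contact_force: [-0.0, -0.2, 0.7]
opening: 0.0838
```

Run:
```python
from h import *
s,p,R=state(); print(s['time'],p,s['contact_force'],s['opening'])
d={}
for n in ['wrist','side']: d[n]=cam(n)
t=d['wrist']['image'][100:300,180:480,::-1]; u=d['side']['image'][80:180,290:390,::-1]
cv2.imwrite('pics/crop8.png',np.hstack([cv2.resize(t,(450,300)),cv2.resize(u,(300,300))]))
```

```text
12.35 [0.592  0.252  0.1707] [-0.0017 -0.234   0.66  ] 0.08377753473427126
```

View pics/crop8.png

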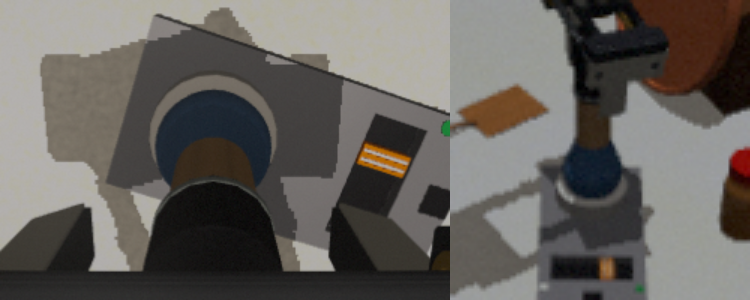

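>>> arm_command(
  motion=[
    [[0, 0, 0, 0, 0, -0.03, 1], [0, 0, 0, 0, 0, -0.08, 1], [0, 0, 0, 0, 0, -0.14, 1], [0, 0, 0, 0, 0, -0.21, 1], [0, 0, 0, 0, 0, -0.28, 1], [0, 0, 0, 0, 0, -0.35, 1], [0, 0, 0, 0, 0, -0.4, 1], [0, 0, 0, 0, 0, -0.43, 1]],
  ],
)

```text
time: 13.25
tool_pos: [0.5922, 0.2522, 0.3021]
tool_rot: [-3.141, -0.004, -0.0]
contact_force: [-0.3, -0.4, 0.4]
opening: 0.0919
```

Run:
```python
from h import *
s,p,R=state(); print(s['time'],p,s['contact_force'],s['opening'],s['qpos'])
go([.50,.11,.27])
d={}
for n in ['side','top']: d[n]=cam(n)
t=d['top']['image'][120:220,170:300,::-1]; u=d['side']['image'][80:200,290:400,::-1]
cv2.imwrite('pics/crop9.png',np.hstack([cv2.resize(t,(390,300)),cv2.resize(u,(275,300))]))
```

```text
13.25 [0.5922 0.2522 0.3021] [-0.3002 -0.4453  0.4316] 0.09192077217623108 [ 0.284   0.5336  1.0163 -0.0008  1.588   1.8549]
cmd [ 0.      0.      0.     -0.3078  0.474   0.1056] deg 0.0 mm 172.47214064941096
```

View pics/crop9.png

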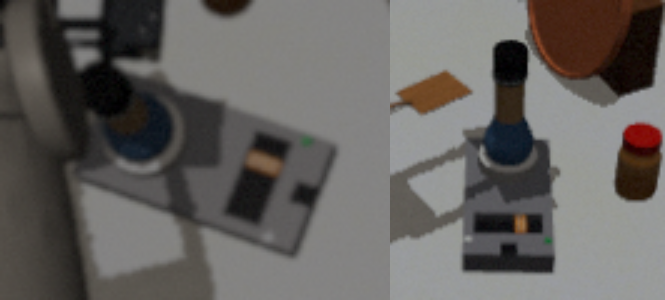

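>>> arm_command(
  motion=[
    [[0, 0, -0.09, -0.03, 0.04, 0, 1], [0, 0, -0.18, -0.07, 0.1, 0, 1], [0, 0, -0.27, -0.12, 0.18, 0, 0.5], [0, 0, -0.36, -0.17, 0.26, 0, 0], [0, 0, -0.45, -0.22, 0.34, 0, -0.5], [0, 0, -0.54, -0.26, 0.4, 0, -1], [0, 0, -0.63, -0.29, 0.45, 0, -1], [0, 0, -0.72, -0.3, 0.47, 0, -1]],
  ],
)

```text
time: 14.15
tool_pos: [0.5007, 0.1098, 0.2991]
tool_rot: [-3.141, 0.001, 1.136]
contact_force: [0.0, 0.3, -0.4]
opening: 0.0481
```

>>> arm_command(
  motion=[
    [[0, 0, -0.09, 0, 0, 0, -1], [0, 0, -0.18, 0, 0, 0, -1], [0, 0, -0.27, 0, 0, 0, -1], [0, 0, -0.36, 0, 0, 0, -1], [0, 0, -0.45, 0, 0, 0, -1], [0, 0, -0.54, 0, 0, 0, -1], [0, 0, -0.63, 0, 0, 0, -1], [0, 0, -0.72, 0, 0, 0, -1]],
  ],
)

```text
time: 14.95
tool_pos: [0.5014, 0.111, 0.2988]
tool_rot: [-3.14, -0.0, 2.268]
contact_force: [-0.6, 0.3, -0.7]
opening: 0.0004
```

>>> arm_command(
  motion=[
    [[0, 0, -0.09, 0, 0, 0, -1], [0, 0, -0.18, 0, 0, 0, -1], [0, 0, -0.27, 0, 0, 0, -1], [0, 0, -0.36, 0, 0, 0, -1], [0, 0, -0.45, 0, 0, 0, -1], [0, 0, -0.54, 0, 0, 0, -1], [0, 0, -0.63, 0, 0, 0, -1], [0, 0, -0.72, 0, 0, 0, -1]],
  ],
)

```text
time: 15.75
tool_pos: [0.5014, 0.111, 0.2988]
tool_rot: [-3.141, -0.001, -2.885]
contact_force: [-0.9, 0.0, -0.2]
opening: 0.0003
```

```bash
cat >> h.py <<'E'
RS=RR([0,0,-1],np.r_[-DX,0])
def ins(x=-.019): return DC+x*DX-.055*DY
E
python3 - <<'E'
from h import *
s,p,R=state(); print(s['time'],p,s['contact_force'],s['opening'],s['qpos'])
print(RS, ins())
go(np.r_[ins(),.20],RS)
E
```

```text
15.75 [0.5014 0.111  0.2988] [-0.902   0.0043 -0.2324] 0.00025895042549401316 [ 0.069   0.2746  1.4206 -0.0006  1.4472 -1.7588]
[[-0.312  -0.9501  0.    ]
 [-0.9501  0.312   0.    ]
 [-0.      0.     -1.    ]] [0.5398 0.151 ]
cmd [ 0.     -0.0007 -0.6343 -0.1577  0.0964  0.3292] deg 57.090094135725 mm 113.25559498673664
```

>>> arm_command(
  motion=[
    [[0, 0, -0.09, -0.01, 0.005, 0, -1], [0, 0, -0.18, -0.03, 0.02, 0.03, -1], [0, 0, -0.27, -0.06, 0.04, 0.08, -1], [0, 0, -0.36, -0.09, 0.055, 0.13, -1], [0, 0, -0.45, -0.12, 0.075, 0.18, -1], [0, 0, -0.54, -0.145, 0.09, 0.23, -1], [0, 0, -0.634, -0.157, 0.096, 0.28, -1], [0, 0, -0.634, -0.157, 0.096, 0.31, -1]],
  ],
)

```text
time: 16.55
tool_pos: [0.5397, 0.1508, 0.2045]
tool_rot: [3.14, -0.002, -1.893]
contact_force: [1.1, -0.3, -0.1]
opening: 0.0007
```

>>> arm_command(
  motion=[
    [[0, 0, 0, 0, 0, 0, -1], [0, 0, 0, 0, 0, 0, -1]],
  ],
)

```text
time: 16.75
tool_pos: [0.5403, 0.1505, 0.2069]
tool_rot: [-3.141, -0.0, -1.897]
contact_force: [0.6, 0.5, 0.8]
opening: 0.0004
```

Run:
```python
from h import *
import pickle
s,p,R=state(); print(s['time'],p,s['tool_rot'],s['contact_force'],s['opening'],s['qpos'])
go(np.r_[ins(),.06],RS)
d={}
for n in ['wrist','side','top']: d[n]=cam(n);save(d[n],n+'10.png')
pickle.dump(d,open('d10.pkl','wb'))
```

```text
16.75 [0.5403 0.1505 0.2069] [-3.1406 -0.0003 -1.8974] [0.5939 0.5135 0.8101] 0.0003586067986167098 [ 0.1354  0.4231  1.4559 -0.0008  1.2618 -2.6794]
cmd [-0.0006 -0.0002 -0.0059 -0.0013  0.0027  0.4897] deg 0.537162467972566 mm 146.91680805468775
```

View pics/wrist10.png

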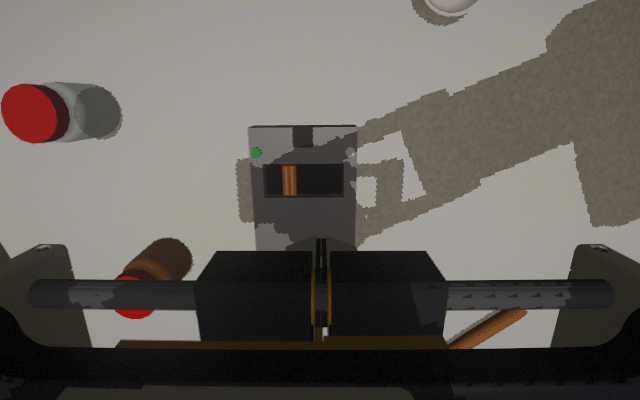

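View pics/side10.png

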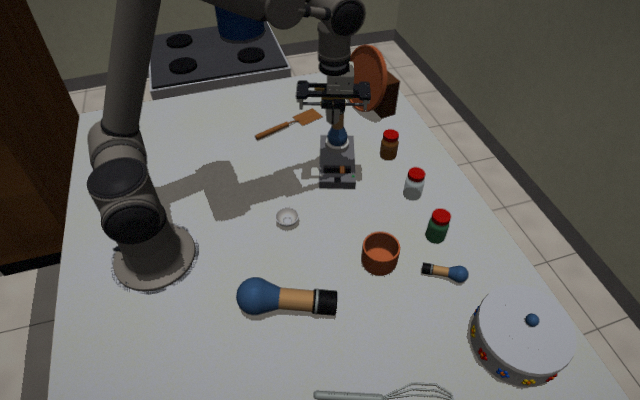

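The wrist view shows the slot at px x 264–344, y 165–197, and the switch at x 282–297. I'll measure both in the tool frame.

Run:
```python
from h import *
import pickle
d=pickle.load(open('d10.pkl','rb')); s,p,R=state(); c=d['wrist']
I=c['image']; hsv=cv2.cvtColor(I,cv2.COLOR_RGB2HSV)
cv2.imwrite('pics/crop10.png',cv2.resize(np.clip(I[115:265,235:375,::-1].astype(float)*1.8,0,255).astype(np.uint8),(560,600),interpolation=cv2.INTER_CUBIC))
def rep(n,uv,h):
    P=plane(c,uv,h); L=(P-p)@R; D=P[:,:2]-DC
    for u,l,a in zip(uv,L,D): print(n,u,'tool',l,'dock xy',a@DX,a@DY)
o=(hsv[...,0]>4)&(hsv[...,0]<22)&(hsv[...,1]>100); o[:160]=0;o[200:]=0;o[:,:270]=0;o[:,310:]=0
v,u=np.nonzero(o); print(o.sum(),u.min(),u.max(),v.min(),v.max())
rep('switch',[[u.min()-.5,v.mean()],[u.max()+.5,v.mean()],[u.mean(),v.min()-.5],[u.mean(),v.max()+.5]],.0295)
g=(hsv[...,0]>45)&(hsv[...,0]<80)&(hsv[...,1]>80); g[:145]=0;g[165:]=0
v,u=np.nonzero(g); rep('green',[[u.mean(),v.mean()]],.03)
# slot edges along row 180: gray profile
gr=I.max(2).astype(int)
print(gr[178:184,255:352].mean(0).round().astype(int).tolist())
print(gr[155:205,315:330].mean(1).round().astype(int).tolist())
```

```text
398 282 297 164 195
switch [np.float64(281.5), np.float64(179.5753768844221)] tool [ 0.0001 -0.0394  0.1782] dock xy 0.02185435201211752 -0.05543430300910735
switch [np.float64(297.5), np.float64(179.5753768844221)] tool [ 0.     -0.0227  0.1782] dock xy 0.005162898437907518 -0.055283047508253316
switch [np.float64(289.286432160804), np.float64(163.5)] tool [ 0.017  -0.0308  0.1782] dock xy 0.013126486478932041 -0.07231069073781496
switch [np.float64(289.286432160804), np.float64(195.5)] tool [-0.0172 -0.0317  0.1782] dock xy 0.014349071138885483 -0.038091096841042865
green [np.float64(255.36363636363637), np.float64(152.37662337662337)] tool [ 0.0286 -0.065   0.1778] dock xy 0.047230422927553105 -0.0841925907944506
[65, 65, 65, 66, 65, 65, 65, 65, 53, 41, 44, 34, 30, 30, 29, 29, 29, 30, 29, 29, 28, 28, 28, 28, 27, 26, 27, 64, 108, 117, 111, 106, 111, 116, 117, 117, 108, 104, 114, 117, 109, 63, 31, 26, 25, 26, 25, 23, 25, 26, 24, 22, 24, 24, 24, 24, 25, 24, 24, 24, 26, 24, 26, 24, 24, 24, 24, 24, 24, 25, 24, 26, 23, 26, 23, 26, 25, 25, 24, 25, 24, 25, 26, 26, 26, 26, 28, 33, 38, 60, 64, 64, 64, 64, 64, 86, 90]
[65, 66, 65, 65, 65, 65, 65, 65, 61, 27, 28, 27, 27, 26, 26, 24, 26, 26, 25, 25, 25, 25, 25, 26, 24, 25, 24, 23, 24, 24, 24, 24, 23, 23, 23, 23, 23, 23, 25, 37, 33, 35, 49, 62, 61, 61, 61, 61, 61, 61]
```

View pics/crop10.png

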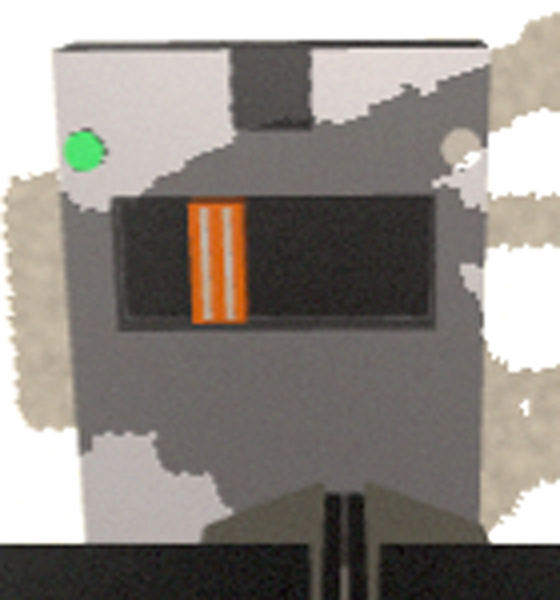

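>>> arm_command(
  motion=[
    [[0, 0, -0.006, 0, 0.004, 0.03, -1], [0, 0, -0.006, 0, 0.004, 0.09, -1], [0, 0, -0.006, 0, 0.004, 0.17, -1], [0, 0, -0.006, 0, 0.004, 0.26, -1], [0, 0, -0.006, 0, 0.004, 0.35, -1], [0, 0, -0.006, 0, 0.004, 0.43, -1], [0, 0, -0.006, 0, 0.004, 0.48, -1], [0, 0, -0.006, 0, 0.004, 0.51, -1]],
  ],
)

```text
time: 17.7
tool_pos: [0.5385, 0.1508, 0.0521]
tool_rot: [3.141, -0.001, -1.885]
contact_force: [-0.2, 0.2, 0.5]
opening: 0.0005
```

>>> arm_command(
  motion=[
    [[0, 0, 0, 0, 0, 0, -1], [0, 0, 0, 0, 0, 0, -1]],
  ],
)

```text
time: 17.9
tool_pos: [0.5398, 0.151, 0.0543]
tool_rot: [-3.14, 0.0, -1.885]
contact_force: [0.1, 0.1, 0.1]
opening: 0.0005
```

Run:
```python
from h import *
import pickle
s,p,R=state(); print(s['time'],p,s['tool_rot'],s['contact_force'],s['opening'],s['qpos'])
go(np.r_[ins(-.020),.024],RS)
d={}
for n in ['wrist','side','top']: d[n]=cam(n);save(d[n],n+'11.png')
pickle.dump(d,open('d11.pkl','wb'))
I=d['wrist']['image']; J=d['side']['image']
a=cv2.resize(I[150:310,220:420,::-1],(500,400)); b=cv2.resize(J[80:200,280:400,::-1],(300,300)); b=cv2.copyMakeBorder(b,0,100,0,0,cv2.BORDER_CONSTANT)
cv2.imwrite('pics/crop11.png',np.clip(np.hstack([a,b])*1.4,0,255).astype(np.uint8))
```

```text
17.9 [0.5398 0.151  0.0543] [-3.1396  0.0002 -1.8851] [0.0549 0.0771 0.1364] 0.00047718647903102345 [ 0.1364  0.5949  1.637  -0.0009  0.9079 -2.6904]
cmd [-0.0012  0.0001  0.0019  0.      0.0037  0.1009] deg 0.20647384267590652 mm 30.29585358000084
```

View pics/crop11.png

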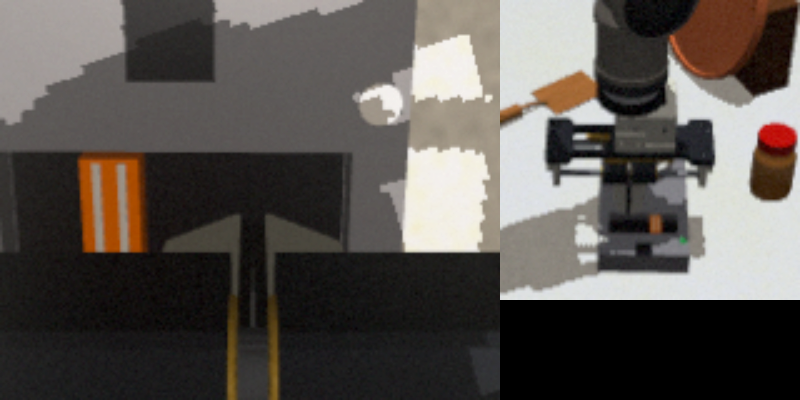

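>>> arm_command(
  motion=[
    [[0, 0, 0, 0, 0, 0.02, -1], [0, 0, 0, 0, 0, 0.04, -1], [0, 0, 0, 0, 0, 0.06, -1], [0, 0, 0, 0, 0, 0.075, -1], [0, 0, 0, 0, 0, 0.085, -1], [0, 0, 0, 0, 0, 0.09, -1], [0, 0, 0, 0, 0, 0.09, -1]],
  ],
)

```text
time: 18.75
tool_pos: [0.5394, 0.1509, 0.0265]
tool_rot: [-3.141, -0.0, -1.885]
contact_force: [0.5, -0.7, -0.8]
opening: 0.0003
```

>>> arm_command(
  motion=[
    [[0, 0, 0, 0, 0, 0.005, -1], [0, 0, 0, 0, 0, 0.01, -1], [0, 0, 0, 0, 0, 0.014, -1], [0, 0, 0, 0, 0, 0.014, -1]],
  ],
)

```text
time: 19.15
tool_pos: [0.5394, 0.1509, 0.0224]
tool_rot: [-3.141, -0.0, -1.885]
contact_force: [-0.6, -0.5, -0.4]
opening: 0.0007
```

Run:
```python
from h import *
s,p,R=state(); print(s['time'],p,s['contact_force'],(p[:2]-DC)@DX,(p[:2]-DC)@DY)
go(np.r_[p[:2]+.026*DX,p[2]])
```

```text
19.15 [0.5394 0.1509 0.0224] [-0.5506 -0.4722 -0.4012] -0.019352764923409396 -0.05522730036047707
cmd [ 0.      0.      0.      0.0003 -0.0867  0.0001] deg 0.0 mm 25.99797192090178
```

>>> arm_command(
  motion=[
    [[0, 0, 0, 0, -0.008, 0, -1], [0, 0, 0, 0, -0.018, 0, -1], [0, 0, 0, 0, -0.028, 0, -1], [0, 0, 0, 0, -0.038, 0, -1], [0, 0, 0, 0, -0.048, 0, -1], [0, 0, 0, 0, -0.058, 0, -1], [0, 0, 0, 0, -0.066, 0, -1], [0, 0, 0, 0, -0.07, 0, -1]],
  ],
)

```text
time: 19.95
tool_pos: [0.5594, 0.1444, 0.0225]
tool_rot: [-3.141, -0.0, -1.885]
contact_force: [-2.2, 0.2, 1.7]
opening: 0.0006
```

>>> arm_command(
  motion=[
    [[0, 0, 0, 0, -0.004, 0, -1], [0, 0, 0, 0, -0.008, 0, -1], [0, 0, 0, 0, -0.01, 0, -1], [0, 0, 0, 0, -0.01, 0, -1]],
  ],
)

```text
time: 20.35
tool_pos: [0.5623, 0.1434, 0.0225]
tool_rot: [-3.141, -0.0, -1.885]
contact_force: [-0.5, -0.4, 1.9]
opening: 0.0003
```

>>> arm_command(
  motion=[
    [[0, 0, 0, 0, -0.004, 0, -1], [0, 0, 0, 0, -0.008, 0, -1], [0, 0, 0, 0, -0.008, 0, -1]],
  ],
)

```text
time: 20.65
tool_pos: [0.5647, 0.1426, 0.0225]
tool_rot: [-3.14, -0.0, -1.885]
contact_force: [-1.1, 0.7, 1.0]
opening: 0.0003
```

Run:
```python
from h import *
s,p,R=state(); print(s['time'],p,s['contact_force'],(p[:2]-DC)@DX)
I=cam('wrist'); save(I,'wrist12.png'); I=I['image']
cv2.imwrite('pics/crop12.png',np.clip(cv2.resize(I[130:310,200:440,::-1],(640,480))*1.4,0,255).astype(np.uint8))
```

```text
20.65 [0.5647 0.1426 0.0225] [-1.1305  0.7066  0.9918] 0.007286561983431373
```

View pics/crop12.png

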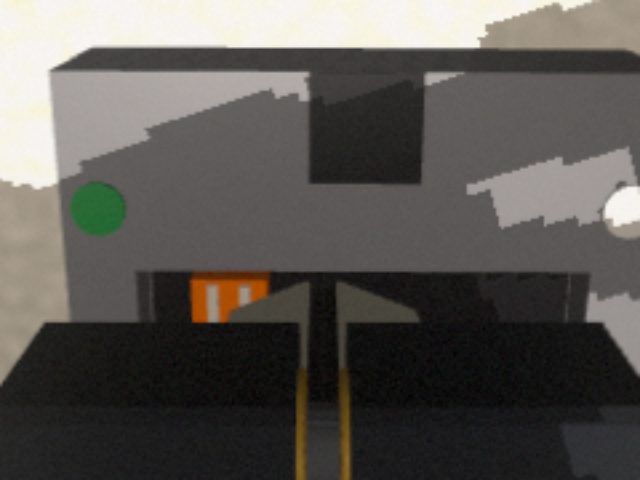

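>>> arm_command(
  motion=[
    [[0, 0, 0, 0, -0.005, 0, -1], [0, 0, 0, 0, -0.01, 0, -1], [0, 0, 0, 0, -0.014, 0, -1], [0, 0, 0, 0, -0.017, 0, -1], [0, 0, 0, 0, -0.017, 0, -1]],
  ],
)

```text
time: 21.2
tool_pos: [0.5696, 0.1411, 0.0226]
tool_rot: [-3.14, -0.0, -1.885]
contact_force: [-1.0, 0.2, 0.6]
opening: 0.0006
```

>>> arm_command(
  motion=[
    [[0, 0, 0, 0, -0.003, 0, -1], [0, 0, 0, 0, -0.006, 0, -1], [0, 0, 0, 0, -0.006, 0, -1]],
  ],
)

```text
time: 21.5
tool_pos: [0.5713, 0.1405, 0.0226]
tool_rot: [-3.14, -0.0, -1.885]
contact_force: [-0.9, 0.7, 0.6]
opening: 0.0004
```

>>> arm_command(
  motion=[
    [[0, 0, 0, 0, -0.003, 0, -1], [0, 0, 0, 0, -0.006, 0, -1], [0, 0, 0, 0, -0.006, 0, -1]],
  ],
)

```text
time: 21.8
tool_pos: [0.5717, 0.1403, 0.0224]
tool_rot: [3.14, -0.001, -1.885]
contact_force: [-5.3, 1.2, 2.1]
opening: 0.0006
```

Run:
```python
from h import *
s,p,R=state(); print(s['time'],p,s['contact_force'],(p[:2]-DC)@DX)
I=cam('wrist'); I=I['image']
cv2.imwrite('pics/crop13.png',np.clip(cv2.resize(I[130:310,200:440,::-1],(640,480))*1.4,0,255).astype(np.uint8))
```

```text
21.8 [0.5717 0.1403 0.0224] [-5.2805  1.2123  2.0608] 0.014665262829777625
```

View pics/crop13.png

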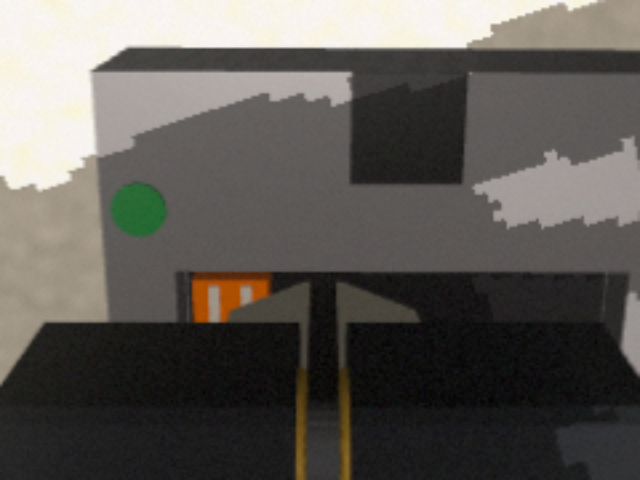

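>>> arm_command(
  motion=[
    [[0, 0, 0, 0, -0.003, 0, -1], [0, 0, 0, 0, -0.006, 0, -1], [0, 0, 0, 0, -0.006, 0, -1]],
  ],
)

```text
time: 22.15
tool_pos: [0.5719, 0.1402, 0.0223]
tool_rot: [3.137, -0.001, -1.885]
contact_force: [-10.3, 3.5, 5.3]
opening: 0.0005
```

>>> arm_command(
  motion=[
    [[0, 0, 0, 0, 0.01, 0, -1], [0, 0, 0, 0, 0.02, 0, -1], [0, 0, 0, 0, 0.03, 0, -1], [0, 0, 0, 0, 0.03, -0.02, -1], [0, 0, 0, 0, 0.03, -0.06, -1], [0, 0, 0, 0, 0.03, -0.12, -1], [0, 0, 0, 0, 0.03, -0.19, -1], [0, 0, 0, 0, 0.03, -0.26, -1]],
  ],
)

```text
time: 22.95
tool_pos: [0.5664, 0.1422, 0.1025]
tool_rot: [-3.139, 0.0, -1.885]
contact_force: [-0.4, -0.1, 0.0]
opening: 0.0009
```

>>> arm_command(
  motion=[
    [[0, 0, 0, 0, 0, -0.08, -1], [0, 0, 0, 0, 0, -0.18, -1], [0, 0, 0, 0, 0, -0.28, -1], [0, 0, 0, 0.04, 0.06, -0.38, -1], [0, 0, 0, 0.08, 0.15, -0.48, -1], [0, 0, 0, 0.1, 0.25, -0.54, -1], [0, 0, 0, 0.1, 0.3, -0.56, -1], [0, 0, 0, 0.1, 0.3, -0.56, -1]],
  ],
)

```text
time: 23.75
tool_pos: [0.4702, 0.1423, 0.2704]
tool_rot: [-3.138, 0.001, -1.884]
contact_force: [0.0, -0.2, -1.2]
opening: 0.0003
```

Run:
```python
from h import *
from scipy.optimize import least_squares
s,p,R=state(); print(s['time'],p,s['contact_force'])
d={}
for n in ['wrist','side','top']: d[n]=cam(n); save(d[n],n+'14.png')
for n in d:
    c=d[n]; C=cloud(c); ok=c['z_map']>0; hsv=cv2.cvtColor(c['image'],cv2.COLOR_RGB2HSV); H,S,V=[hsv[...,i].astype(int) for i in range(3)]
    near=ok&(C[...,0]>.47)&(C[...,0]<.69)&(C[...,1]>.05)&(C[...,1]<.2)
    o=near&(H>4)&(H<22)&(S>85)&(V>70)&(abs(C[...,2]-.0295)<.01); v,u=np.nonzero(o)
    if len(u): 
        P=plane(c,np.c_[u,v],.0295)[:,:2]-DC; print(n,'switch dock x',(P@DX).mean(),'y',(P@DY).mean())
    k=ok&(np.linalg.norm(C[...,:2]-[.592,.25],axis=2)<.05)&(C[...,2]>.17)&(C[...,2]<.215); 
    if k.sum(): print(n,'cap',k.sum(),C[k].mean(0),C[k][:,2].max())
    reg=ok&(abs(C[...,0]-.56)<.1)&(abs(C[...,1]+.19)<.08)&(abs(C[...,2]-.07)<.004)&((H<10)|(H>172))&(S>110)
    if reg.sum()>20:
        q=C[reg]; r=least_squares(lambda x:np.linalg.norm(q[:,:2]-x,axis=1)-.0445,[.56,-.19],loss='soft_l1',f_scale=.002); print(n,'cup',r.x)
    rd=((H<6)|(H>174))&(S>180)&ok&(abs(C[...,2]-.085)<.012)&(C[...,0]>.6)
    nl,l,st,ce=cv2.connectedComponentsWithStats(rd.astype(np.uint8))
    for i in range(1,nl):
        if st[i,4]>40: print(n,'jar',C[l==i][:,:2].mean(0))
```

```text
23.75 [0.4702 0.1423 0.2704] [ 0.029  -0.1545 -1.1708]
wrist switch dock x 0.03055260369017173 y -0.055424301700472245
wrist jar [0.7468 0.0061]
wrist jar [0.742  0.1758]
side switch dock x 0.034559756902879435 y -0.052779164247557075
side cap 232 [0.5889 0.2418 0.1958] 0.21055919203876416
side cup [ 0.5612 -0.1908]
side jar [0.7469 0.1847]
side jar [0.7466 0.0022]
side jar [ 0.7383 -0.1623]
top switch dock x 0.030509836660952958 y -0.057075765604834884
top cup [ 0.5585 -0.1887]
top jar [0.7433 0.1883]
top jar [0.7442 0.006 ]
top jar [ 0.7358 -0.1567]
```

View pics/side14.png

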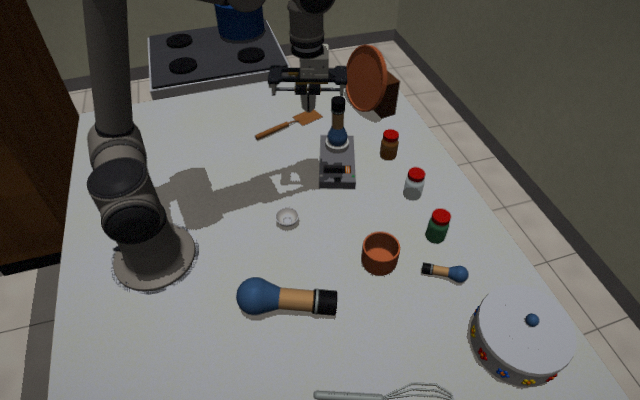

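View pics/wrist14.png

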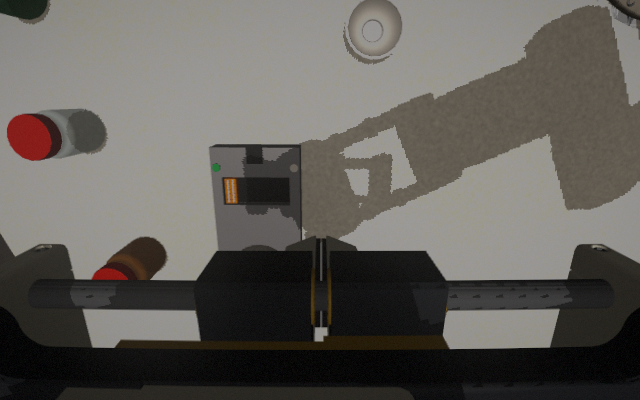

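Run:
```python
from h import *
c=cam('wrist'); I=c['image']
cv2.imwrite('pics/crop15.png',np.clip(cv2.resize(I[140:240,200:310,::-1],(660,600),interpolation=cv2.INTER_CUBIC)*1.6,0,255).astype(np.uint8))
print(I.max(2)[188:194,215:300].mean(0).round().astype(int).tolist())
# edges at row 191: slot ends at top height .03, switch at .0295
def dx(u,h): P=plane(c,[[u,191]],h)[0,:2]-DC; return P@DX
for u in (222,223,237.5,289.5,290): print(u,dx(u,.03))
```

```text
[102, 102, 101, 102, 102, 102, 102, 80, 44, 57, 127, 157, 154, 142, 143, 155, 152, 153, 141, 148, 152, 104, 56, 48, 37, 35, 37, 35, 36, 33, 31, 29, 29, 28, 27, 28, 28, 28, 28, 28, 28, 26, 27, 26, 26, 27, 27, 27, 26, 28, 26, 27, 24, 26, 26, 25, 25, 24, 25, 24, 26, 26, 24, 25, 25, 25, 25, 23, 26, 24, 26, 25, 27, 25, 31, 56, 60, 60, 60, 60, 60, 60, 60, 59, 60]
222 0.04113590690784256
223 0.03988268479605292
237.5 0.02173433866405116
289.5 -0.04308006739094192
290 -0.04370190517132209
```

View pics/crop15.png

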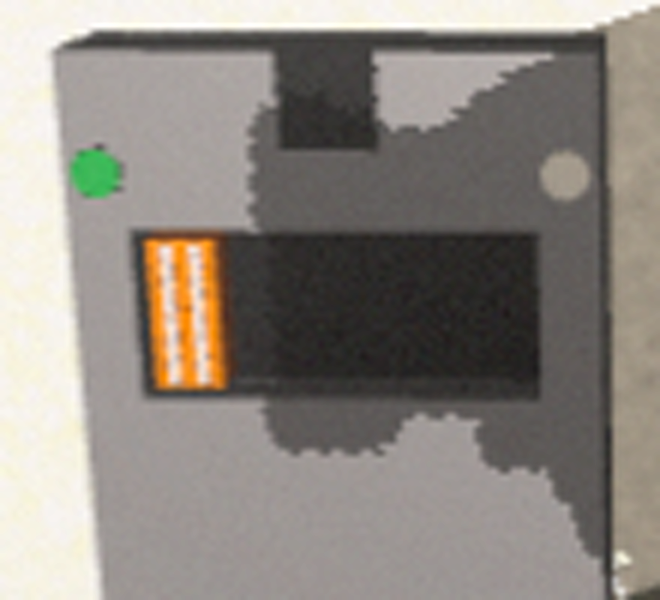

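The slot ends are at px 222.3 and 289.5. The switch spans 224.6–236.2, so the gap to the green end is 2.9 mm, against 3 mm expected when fully on. The mill is upright in the ring and the gripper is clear, so I'll hand in.

Run:
```python
from h import *
print(robot.hand_in()); print(robot.observe()['time'])
```

```text
the job is handed in; nothing more can be done
None
the job is handed in; nothing more can be done
```

I took the middle-sized mill out of the cup, stood it upright in the dock's white ring and let go. Then I pushed the orange switch to its end stop at the green dot. The job was handed in at about 24 s, with the gripper closed and clear of everything.

**Last checks:**
- **Mill:** it stands cap up in the ring; its top measured about 0.21 m high, where 0.207 m is expected when seated.
- **Switch:** it is 2.9 mm from the slot end, where 3 mm is expected when fully on, and the push force rose to about 11 N at the stop.
- **Cup and jars:** the cup is standing, and the cup and all three jars are within about 1 mm of where they started in the side and top views.

**What disagreed:**
- **Setting down:** the first lowering touched the ring a few mm off-centre, at about 15 N. I backed off, shifted about 2–3 mm and reseated the mill before releasing it.
- **Switch travel:** I measured about 17 mm, not 20, so the switch may have started slightly on. I relied on the end-stop force and the final gap instead.
- **Mill position:** the cameras differed by up to about 5 mm on where the bulb and ring were, so I used contact force for the final seating.

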